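# File a render sample in the first slot that takes it

## Task

The wooden rack files render samples by thickness: take the panel at the end of the drying board nearest the rack and, starting at the rack's narrow end, offer it foot down to one slot after another until the first one accepts it; never put it into a looser one. Lower it gently to the bottom of that slot without forcing it, push it along until its edge meets the cross rail at the far end, and let go. Leave the other panels and everything else on the bench as they are.

Things in the scene. Friction and masses are not known exactly. Their poses are not given: they have to be found in the camera images.
- panel_a: render sample panel standing on its foot, 60 mm wide (x), 120 mm tall (z), ~100 g. 9 mm fibreboard backing, origin at the centre of the backing's foot (mid-thickness). Render coat on its +y face, foot to 78 mm up; top 42 mm bare. Backing plus coat is 12 to 22 mm thick, different on each panel and not recorded. Panels a to d stand in random order on the drying board
- panel_b: render sample panel standing on its foot, 60 mm wide (x), 120 mm tall (z), ~100 g. 9 mm fibreboard backing, origin at the centre of the backing's foot (mid-thickness). Render coat on its +y face, foot to 78 mm up; top 42 mm bare. Backing plus coat is 12 to 22 mm thick, different on each panel and not recorded. Panels a to d stand in random order on the drying board
- panel_c: render sample panel standing on its foot, 60 mm wide (x), 120 mm tall (z), ~100 g. 9 mm fibreboard backing, origin at the centre of the backing's foot (mid-thickness). Render coat on its +y face, foot to 78 mm up; top 42 mm bare. Backing plus coat is 12 to 22 mm thick, different on each panel and not recorded. Panels a to d stand in random order on the drying board
- panel_d: render sample panel standing on its foot, 60 mm wide (x), 120 mm tall (z), ~100 g. 9 mm fibreboard backing, origin at the centre of the backing's foot (mid-thickness). Render coat on its +y face, foot to 78 mm up; top 42 mm bare. Backing plus coat is 12 to 22 mm thick, different on each panel and not recorded. Panels a to d stand in random order on the drying board
- rack: fixed wooden rack, base 100 x 169 x 15 mm, origin centre of underside. Six 12 mm partitions centred on it, 80 mm long (x -46 to +34), square-edged tops 60 mm above the bench, leave five slots along x, 45 mm deep; from the +y end 11, 14, 17, 20, 23 mm wide, open at -x, closed at +x by the cross rail (face at x +34, 45 mm above the bench). A panel has 1.5 mm play in the first slot that takes it
- slot1 (a point): point at the mouth of the 11 mm slot (narrowest): midway across its width, level with the partition tops, 45 mm above the slot floor, 30 mm short of the rail's face along x, so above the centre of a panel that stands against the rail. Axes as the rack's
- slot2 (a point): point at the mouth of the 14 mm slot: midway across its width, level with the partition tops, 45 mm above the slot floor, 30 mm short of the rail's face along x, so above the centre of a panel that stands against the rail. Axes as the rack's
- slot3 (a point): point at the mouth of the 17 mm slot: midway across its width, level with the partition tops, 45 mm above the slot floor, 30 mm short of the rail's face along x, so above the centre of a panel that stands against the rail. Axes as the rack's
- slot4 (a point): point at the mouth of the 20 mm slot: midway across its width, level with the partition tops, 45 mm above the slot floor, 30 mm short of the rail's face along x, so above the centre of a panel that stands against the rail. Axes as the rack's
- slot5 (a point): point at the mouth of the 23 mm slot (widest): midway across its width, level with the partition tops, 45 mm above the slot floor, 30 mm short of the rail's face along x, so above the centre of a panel that stands against the rail. Axes as the rack's
- drying_board: fixed wooden drying board: two 18 mm battens 260 mm long (y), tops 36 mm above the bench, on cross feet. Origin centre of its underside. The four panels stand across it in a row along y, 65 mm apart, faces roughly along y; the end panel nearest the rack stands about 97 mm from the origin towards -y
- trowel: smoothing trowel, steel blade 260 x 105 mm, red handle on top, lying flat beyond the rack; origin centre of its underside
- filling_knife: filling knife lying flat near the robot, 80 mm blade, wooden handle, 220 mm long; origin its underside
- mug: white mug, 82 mm wide, 95 mm high; origin centre of its underside
- tape_roll: roll of yellow tape lying flat, 100 mm across, 30 mm high; origin centre of its underside
- pencil_pot: grey pot of pencils, 76 mm wide, 170 mm high; origin centre of its underside
- water_bottle: green glass bottle, 68 mm wide, 220 mm high; origin centre of its underside
- pigment_tin: small bare tin, 36 mm wide, 30 mm high, between rack and drying board; origin centre of its underside

How it is judged (in metres and radians):
On the way, in this order (a step that is already met when the one before it is completed fails the run):
1. the panel has been set on the mouth of the next narrower slot (board centre within 12 mm of the slot's middle, foot level with the partition tops) and was refused (((y of panel_a in the frame of slot1 between -0.012 and 0.012 m and x of panel_a in the frame of slot1 between -0.075 and 0.045 m and z of panel_a in the frame of slot1 between -0.005 and 0.005 m and contact force between panel_a and rack above 0.5 N) or (y of panel_b in the frame of slot2 between -0.012 and 0.012 m and x of panel_b in the frame of slot2 between -0.075 and 0.045 m and z of panel_b in the frame of slot2 between -0.005 and 0.005 m and contact force between panel_b and rack above 0.5 N) or (y of panel_c in the frame of slot3 between -0.012 and 0.012 m and x of panel_c in the frame of slot3 between -0.075 and 0.045 m and z of panel_c in the frame of slot3 between -0.005 and 0.005 m and contact force between panel_c and rack above 0.5 N) or (y of panel_d in the frame of slot4 between -0.012 and 0.012 m and x of panel_d in the frame of slot4 between -0.075 and 0.045 m and z of panel_d in the frame of slot4 between -0.005 and 0.005 m and contact force between panel_d and rack above 0.5 N))), for 0.05 s.
2. the panel stands on the floor of the first slot that accepts it (((y of panel_a in the frame of slot2 between -0.009 and 0.009 m and x of panel_a in the frame of slot2 between -0.075 and 0.045 m and z of panel_a in the frame of slot2 below -0.042 m) or (y of panel_b in the frame of slot3 between -0.009 and 0.009 m and x of panel_b in the frame of slot3 between -0.075 and 0.045 m and z of panel_b in the frame of slot3 below -0.042 m) or (y of panel_c in the frame of slot4 between -0.009 and 0.009 m and x of panel_c in the frame of slot4 between -0.075 and 0.045 m and z of panel_c in the frame of slot4 below -0.042 m) or (y of panel_d in the frame of slot5 between -0.009 and 0.009 m and x of panel_d in the frame of slot5 between -0.075 and 0.045 m and z of panel_d in the frame of slot5 below -0.042 m))), for 0.2 s.
At the end, for the whole second after the job is handed in: The panel from the rack end of the drying board stands upright (0.08 rad), at rest and released in the narrowest slot that accepts it, foot on the floor (3 mm), edge at the cross rail (4 mm); the other panels stand where they were (12 mm) (((y of panel_a in the frame of slot2 between -0.009 and 0.009 m and x of panel_a in the frame of slot2 between -0.075 and 0.045 m and z of panel_a in the frame of slot2 below -0.042 m and x of panel_a in the frame of slot2 between -0.004 and 0.004 m and angle between panel_a's own z axis and vertical below 0.08 rad and linear speed of panel_a below 0.02 m/s and distance of each of panel_b, panel_c, panel_d from where it was at the start of the episode below 0.012 m and angle between each of panel_b, panel_c, panel_d's own z axis and vertical below 0.1 rad and horizontal distance between panel_a and drying_board above 0.12 m and y of each of panel_b, panel_c, panel_d in the frame of drying_board above -0.065 m) or (y of panel_b in the frame of slot3 between -0.009 and 0.009 m and x of panel_b in the frame of slot3 between -0.075 and 0.045 m and z of panel_b in the frame of slot3 below -0.042 m and x of panel_b in the frame of slot3 between -0.004 and 0.004 m and angle between panel_b's own z axis and vertical below 0.08 rad and linear speed of panel_b below 0.02 m/s and distance of each of panel_a, panel_c, panel_d from where it was at the start of the episode below 0.012 m and angle between each of panel_a, panel_c, panel_d's own z axis and vertical below 0.1 rad and horizontal distance between panel_b and drying_board above 0.12 m and y of each of panel_a, panel_c, panel_d in the frame of drying_board above -0.065 m) or (y of panel_c in the frame of slot4 between -0.009 and 0.009 m and x of panel_c in the frame of slot4 between -0.075 and 0.045 m and z of panel_c in the frame of slot4 below -0.042 m and x of panel_c in the frame of slot4 between -0.004 and 0.004 m and angle between panel_c's own z axis and vertical below 0.08 rad and linear speed of panel_c below 0.02 m/s and distance of each of panel_a, panel_b, panel_d from where it was at the start of the episode below 0.012 m and angle between each of panel_a, panel_b, panel_d's own z axis and vertical below 0.1 rad and horizontal distance between panel_c and drying_board above 0.12 m and y of each of panel_a, panel_b, panel_d in the frame of drying_board above -0.065 m) or (y of panel_d in the frame of slot5 between -0.009 and 0.009 m and x of panel_d in the frame of slot5 between -0.075 and 0.045 m and z of panel_d in the frame of slot5 below -0.042 m and x of panel_d in the frame of slot5 between -0.004 and 0.004 m and angle between panel_d's own z axis and vertical below 0.08 rad and linear speed of panel_d below 0.02 m/s and distance of each of panel_a, panel_b, panel_c from where it was at the start of the episode below 0.012 m and angle between each of panel_a, panel_b, panel_c's own z axis and vertical below 0.1 rad and horizontal distance between panel_d and drying_board above 0.12 m and y of each of panel_a, panel_b, panel_c in the frame of drying_board above -0.065 m))); the robot touches nothing.
It fails at once if a panel is forced against the rack with more than 60 N (contact force between any of panel_a, panel_b, panel_c, panel_d and rack above 60 N).
It fails at once if a panel is let down more than 15 mm into a slot wider than the first one that accepts it ((y of panel_a in the frame of slot3 between -0.011 and 0.011 m and x of panel_a in the frame of slot3 between -0.075 and 0.045 m and z of panel_a in the frame of slot3 below -0.015 m) or (y of panel_a in the frame of slot4 between -0.011 and 0.011 m and x of panel_a in the frame of slot4 between -0.075 and 0.045 m and z of panel_a in the frame of slot4 below -0.015 m) or (y of panel_a in the frame of slot5 between -0.011 and 0.011 m and x of panel_a in the frame of slot5 between -0.075 and 0.045 m and z of panel_a in the frame of slot5 below -0.015 m) or (y of panel_b in the frame of slot4 between -0.011 and 0.011 m and x of panel_b in the frame of slot4 between -0.075 and 0.045 m and z of panel_b in the frame of slot4 below -0.015 m) or (y of panel_b in the frame of slot5 between -0.011 and 0.011 m and x of panel_b in the frame of slot5 between -0.075 and 0.045 m and z of panel_b in the frame of slot5 below -0.015 m) or (y of panel_c in the frame of slot5 between -0.011 and 0.011 m and x of panel_c in the frame of slot5 between -0.075 and 0.045 m and z of panel_c in the frame of slot5 below -0.015 m)).
It fails at once if a bystander is pushed more than 20 mm (distance of any of trowel, filling_knife, mug, tape_roll, pencil_pot, water_bottle, pigment_tin from where it was at the start of the episode above 0.02 m).
It also fails if it takes over 67 s, if anything falls off the work surface, if the arm or the gripper's body presses on something with over 40 N, if the wrist force passes 120 N, or if a joint passes its speed limit or range.

## Robot

A 6-joint arm with a two-finger parallel gripper is mounted at the origin on the work surface. World frame = base frame: x ahead of the robot, y to its left, z up, the work surface at z = 0. Lengths are in mm, angles in degrees, forces in N, time in s.
With the tool pointing down it reaches from about 400 to 825 mm from the base axis. Payload 7 kg.
Tool frame: the origin (TCP) lies between the finger pads; the fingertips stand ahead of it and the grasp point (between the pads) lies 2 mm behind it (tcp_to_tips is the x of the fingertips in the tool frame, in mm); x points along the fingers, z is the direction in which the jaws open and shut, and the axes are right-handed (so a half turn about x gives the same grasp; the last joint's range is limited). The gripper opens to 85 mm and grips with 20 to 120 N. Pads are 22 mm wide; open, the fingers measure 114 mm over their backs; the gripper's body (76 mm by 85 mm) begins 54 mm behind the grasp point. The pads swing forward as they close: fully open they stand 13 mm farther back than shut.
Start: joints at [-52.363, 20.546, 0.682, 0, -70.136, -16.507], TCP at [243.308, -629.6, 248.302] pointing down, gripper open.
Joint ranges: [-176.03, 176.03], [-82.01, 121.73], [-58.28, 71.71], [-173.87, 95.51], [-174.79, -0.11], [-173.66, 173.66]. Speed limits (degrees/s): [136.94, 136.94, 172.46, 180, 180, 180].

## Interface

Orientations are given as a 3x3 rotation matrix whose columns are the frame's x, y, z axes.
In Python, from workcell import state, snapshot, hand_in, tcp_to_tips gives the robot as it stands. The module is installed in compiled form; this text tells all that it offers.
- The arm moves only by the tool jog_arm, never from a script. Its argument "rows" is one flat list of numbers, 5 for each row, row after row: the shift along the tool's x, y, z in mm, then the turn about the tool's x in degrees, then the finger opening in mm, from 0 to 85.4. In form: [dx, dy, dz, twist, fingers, dx, dy, dz, twist, fingers, ...]. A call has 1 to 12 rows; each row shifts and turns the pose as measured when the row begins, along the tool's axes as they then stand; what a row does not reach is not made up. A row lasts 1/8 s, in which the tool goes at most 62.5 mm and 10.7 degrees, less where a joint would pass 70% of its speed; a pose out of reach is approached as far as the arm can. A call with a gripper value outside its range is refused whole. The fingers move at their own pace and stop on an object; the grip force is fixed at half the most. Time passes only in rows, so rows that do not move let the fingers close. It gives the time, the measured TCP pose, the force and the opening at its end, in the units of the state.
- state(): the state, without advancing time (a new reading comes with each control period).
- snapshot(name): name is "scene" or "top" or "wrist"; returns a dict with "frame" (480x640x3 uint8, blue, green, red), "K" (3x3 intrinsics, pixels), "xyz" and "attitude" of the camera in the world; the wrist camera has in their place "tool_from_camera" (4x4, takes a point from camera to tool coordinates, whose origin is the TCP and whose axes are the tool frame's). Camera axes: x right, y up, looking along -z (the intrinsics and any distortion apply to the point x, -y, -z); pixel columns grow to the right and rows downward; lengths in mm; the calibration is good to about 2 mm. A picture is of the moment at which its call begins: read the wrist's pose just before it. There is no depth.
- hand_in(): hands the job in, once; it reports no verdict.
The state is a dict: "t": time; "qpos": joint angles; "joint_vel": joint speeds; "joint_efforts": joint torques, N m; "tcp_pos": TCP position; "tool_rot": TCP orientation; "contact_force": force on the tool from outside, world axes, zero at the start; "torque": the same for the moment, N m; "width": finger opening in mm.
Only numpy, scipy, OpenCV 4.12 (cv2) and the standard library are available. Lean on these libraries where they do the work, as an engineer would, in place of code of your own. Each camera call takes 0.05 s, during which the arm holds its last target.

## Working session

There is one attempt and no reset: what is moved stays moved. The work goes in short steps, Python scripts to look and compute and a tool call to move; the robot and the scene stay as the last step left them, time stands still between calls to the robot, and variables do not carry over. Pictures are saved under pics/ and viewed, and the job is handed in when it is done.

Besides the shell and the picture viewer there is one more tool, called after ">>>" by a JSON object that holds its "fn" and its "kwargs", one argument or row to a line. jog_arm: Moves the arm, as the interface text tells. Its arguments: {"type":"object","properties":{"rows":{"type":"array","items":{"type":"number"}}},"required":["rows"]}

```bash
mkdir -p pics; python3 - <<'E'
from workcell import *
import cv2,numpy as np
np.set_printoptions(precision=4,suppress=True)
s=state(); print(s); print(tcp_to_tips() if callable(tcp_to_tips) else tcp_to_tips)
for n in("scene","top","wrist"):
    d=snapshot(n); cv2.imwrite(f"pics/{n}0.png",d["frame"])
    print(n,{k:v for k,v in d.items() if k!="frame"})
E
```

```text
{'t': 0.0, 'qpos': array([-52.3613,  20.5903,   0.6334,  -0.0213, -70.1364, -16.5066]), 'joint_vel': array([ 0.0669,  0.0456,  0.0559, -0.03  , -0.0113,  0.0122]), 'joint_efforts': array([  0.0019, -58.3316,  29.3436,   6.9368,  -0.0058,   0.    ]), 'tcp_pos': array([ 243.1608, -629.1823,  247.37  ]), 'tool_rot': array([[-0.0007, -0.9328, -0.3604],
       [ 0.0015, -0.3604,  0.9328],
       [-1.    ,  0.0001,  0.0017]]), 'contact_force': array([0.7558, 0.0193, 0.388 ]), 'torque': array([0.0187, 0.0247, 0.023 ]), 'width': 85.32194182281889}
17.0
scene {'K': array([[506.9715,   0.    , 317.4241],
       [  0.    , 506.9715, 235.5223],
       [  0.    ,   0.    ,   1.    ]]), 'xyz': array([1202.2056, -472.2062,  944.9883]), 'attitude': array([[ 0.5335, -0.646 ,  0.546 ],
       [ 0.8456,  0.3941, -0.3599],
       [ 0.0173,  0.6538,  0.7565]])}
top {'K': array([[617.5348,   0.    , 324.1664],
       [  0.    , 617.5348, 233.8542],
       [  0.    ,   0.    ,   1.    ]]), 'xyz': array([ 447.6178,  -29.8637, 1486.8127]), 'attitude': array([[ 0.0065,  0.9971, -0.0754],
       [-0.9999,  0.0074,  0.0123],
       [ 0.0128,  0.0753,  0.9971]])}
wrist {'K': array([[378.9805,   0.    , 322.6665],
       [  0.    , 378.9805, 230.6729],
       [  0.    ,   0.    ,   1.    ]]), 'tool_from_camera': array([[  -0.0008,    0.2859,   -0.9582, -126.5291],
       [  -0.0002,    0.9582,    0.2859,   72.7375],
       [   1.    ,    0.0004,   -0.0007,   -0.3276],
       [   0.    ,    0.    ,    0.    ,    1.    ]])}
```

View pics/scene0.png

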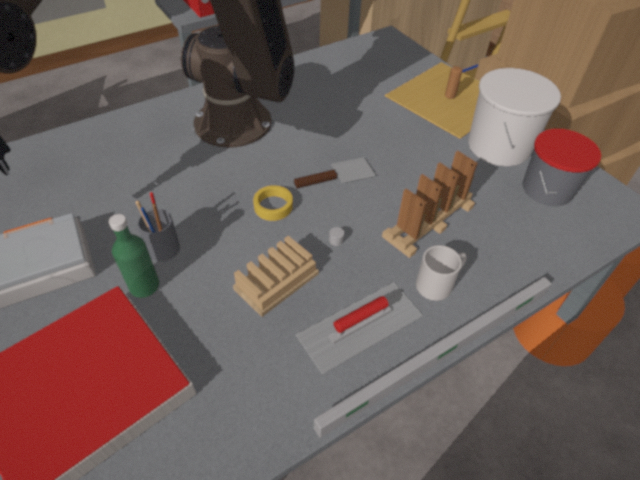

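View pics/top0.png

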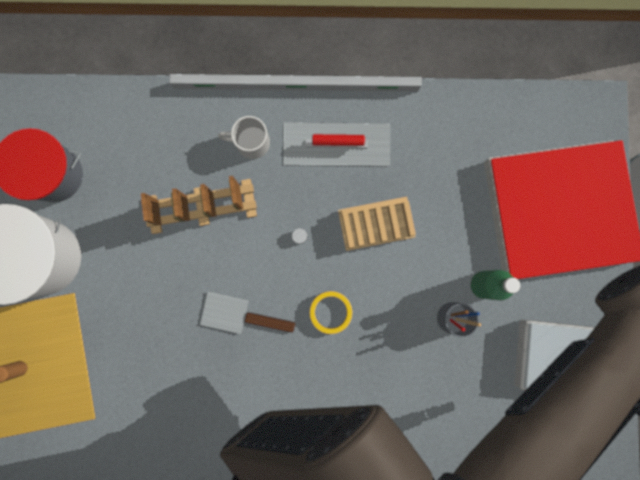

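View pics/wrist0.png

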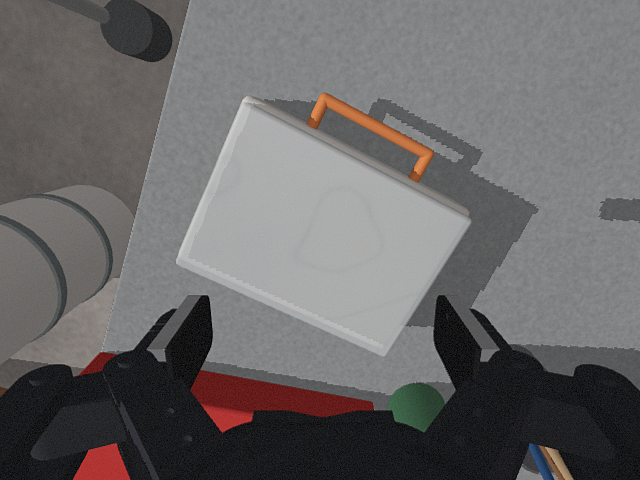

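```bash
python3 - <<'E'
import cv2
t=cv2.imread("pics/top0.png"); s=cv2.imread("pics/scene0.png")
cv2.imwrite("pics/c1.png",cv2.resize(t[170:265,325:430],None,fx=6,fy=6,interpolation=2))
cv2.imwrite("pics/c2.png",cv2.resize(t[165:245,130:270],None,fx=5.5,fy=5.5,interpolation=2))
cv2.imwrite("pics/c3.png",cv2.resize(s[225:325,220:340],None,fx=6,fy=6,interpolation=2))
cv2.imwrite("pics/c4.png",cv2.resize(s[140:260,370:490],None,fx=5,fy=5,interpolation=2))
E
```

```text
(no output)
```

View pics/c1.png

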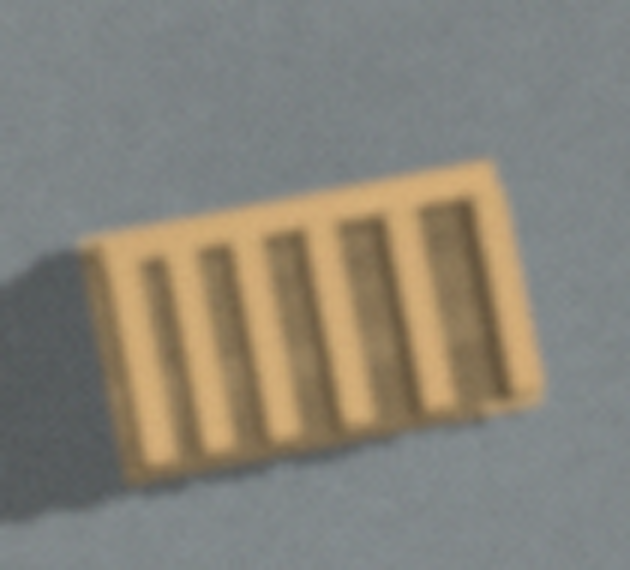

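View pics/c2.png

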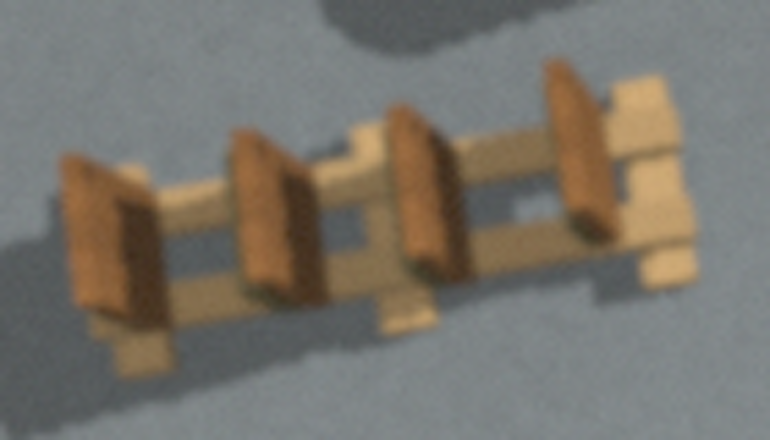

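View pics/c3.png

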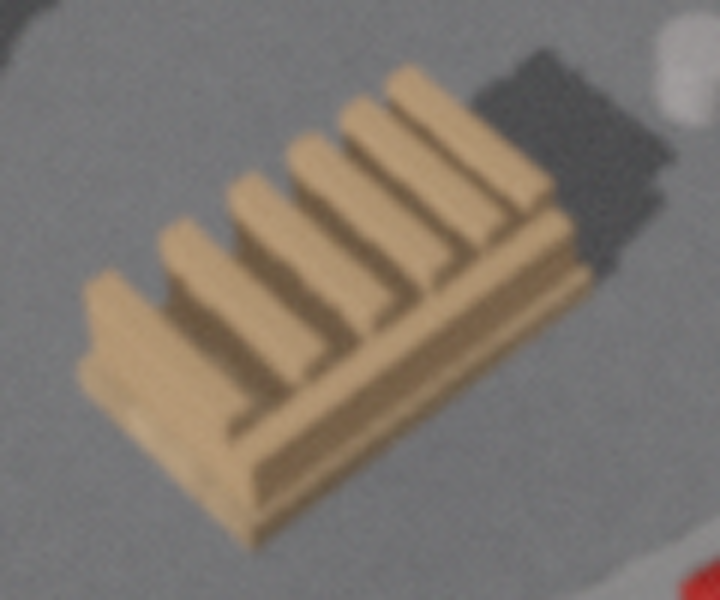

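View pics/c4.png

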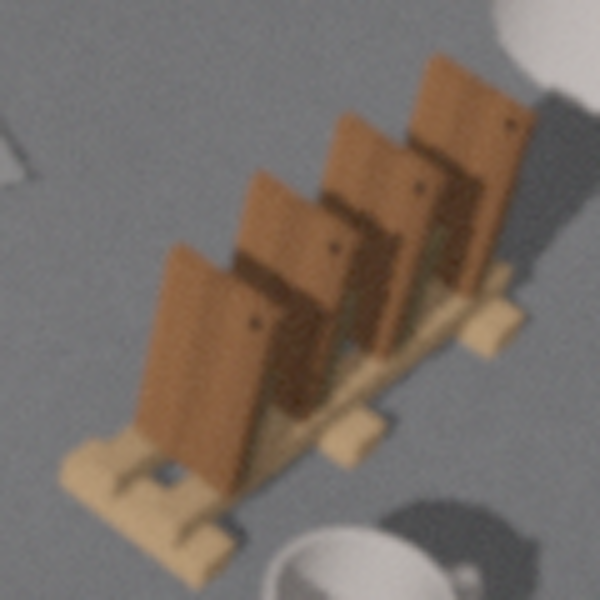

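```bash
cat > h.py <<'E'
from workcell import *
import cv2,numpy as np
np.set_printoptions(precision=2,suppress=True)
def cam(n):
    s=state(); d=snapshot(n)
    if n=="wrist":
        M=d["tool_from_camera"]; R=s["tool_rot"]@M[:3,:3]; p=s["tcp_pos"]+s["tool_rot"]@M[:3,3]
    else: R,p=d["attitude"],d["xyz"]
    return dict(K=d["K"],R=R,p=p,frame=d["frame"])
def save(c,name):
    cv2.imwrite(f"pics/{name}.png",c["frame"]); np.savez(f"pics/{name}.npz",K=c["K"],R=c["R"],p=c["p"])
def load(name):
    d=np.load(f"pics/{name}.npz"); return dict(K=d["K"],R=d["R"],p=d["p"],frame=cv2.imread(f"pics/{name}.png"))
def back(c,uv,z):
    uv=np.atleast_2d(uv).astype(float); r=np.c_[uv,np.ones(len(uv))]@np.linalg.inv(c["K"]).T
    r=r*[1,-1,-1]; r=r@c["R"].T; t=(z-c["p"][2])/r[:,2]; return c["p"]+r*t[:,None]
def proj(c,P):
    P=np.atleast_2d(P).astype(float); q=(P-c["p"])@c["R"]*[1,-1,-1]; q=q@c["K"].T; return q[:,:2]/q[:,2:]
def crop(c,x0,y0,x1,y1,f,name): cv2.imwrite(f"pics/{name}.png",cv2.resize(c["frame"][y0:y1,x0:x1],None,fx=f,fy=f,interpolation=2))
E
python3 - <<'E'
from h import *
save(cam("top"),"top1"); save(cam("scene"),"scene1")
c=load("top1")
A=np.array([[140,465],[180,462],[485,405],[545,400]])/6+[325,170]
print(back(c,A,60))
B=np.array([[550,62],[605,240],[395,110],[430,275]])/5.5+[130,165]
print(back(c,B,156))
print(back(c,np.array([[300,236],[250,135]]),30))
E
```

```text
[[ 524.29 -103.64   60.  ]
 [ 525.56 -119.08   60.  ]
 [ 548.47 -237.05   60.  ]
 [ 550.59 -260.3    60.  ]]
[[672.2  159.08 156.  ]
 [601.65 136.21 156.  ]
 [652.55 219.74 156.  ]
 [587.27 204.62 156.  ]]
[[552.3    9.23  30.  ]
 [793.54 131.03  30.  ]]
```

>>> {"fn": "jog_arm", "kwargs": {
  "rows": [-40,0,0,0,60,-20,-38,34,0,60,0,-40,36,0,60,0,-40,36,0,60,0,-40,36,0,60,0,-40,36,0,60,0,-40,36,0,60,0,-40,36,0,60,0,-40,36,0,60,0,-40,36,0,60,0,-40,36,0,60,0,-40,36,0,60]
}}

```text
t: 1.75
tcp_pos: [516.1, -90.7, 310.2]
tool_rot: [[0.002, -0.935, -0.355], [0.003, -0.355, 0.935], [-1.0, -0.003, 0.003]]
contact_force: [1.4, -1.6, 0.5]
width: 60.1
```

```bash
python3 - <<'E'
from h import *
s=state(); d=np.array([635,150,310])-s["tcp_pos"]; print(s["t"],s["tcp_pos"],s["tool_rot"],s["width"],s["tool_rot"].T@d)
E
```

```text
1.75 [516.05 -90.67 310.2 ] [[ 0.   -0.93 -0.36]
 [ 0.   -0.36  0.93]
 [-1.   -0.    0.  ]] 60.117773857494214 [   1.28 -196.65  182.75]
```

>>> {"fn": "jog_arm", "kwargs": {
  "rows": [0,0,0,0,60]
}}

```text
t: 1.88
tcp_pos: [517.2, -87.8, 309.9]
tool_rot: [[0.002, -0.933, -0.359], [0.004, -0.359, 0.933], [-1.0, -0.003, 0.003]]
contact_force: [-1.8, -0.1, -0.8]
width: 59.8
```

```bash
python3 - <<'E'
from h import *
save(cam("wrist"),"w1")
E
```

```text
(no output)
```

View pics/w1.png

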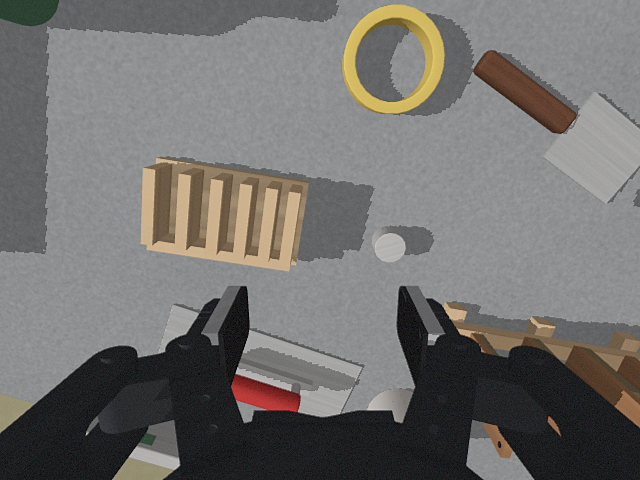

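>>> {"fn": "jog_arm", "kwargs": {
  "rows": [0,-40,36,0,60,0,-40,36,0,60,0,-40,36,0,60,0,-40,36,-1,60,0,-37,36,-3,60,0,0,0,0,60,0,0,0,0,60]
}}

```text
t: 2.8
tcp_pos: [637.9, 148.9, 311.3]
tool_rot: [[0.002, -0.909, -0.416], [0.002, -0.416, 0.909], [-1.0, -0.002, 0.001]]
contact_force: [-0.1, -1.3, 0.2]
width: 60.2
```

```bash
python3 - <<'E'
from h import *
save(cam("wrist"),"w2")
E
```

```text
(no output)
```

View pics/w2.png

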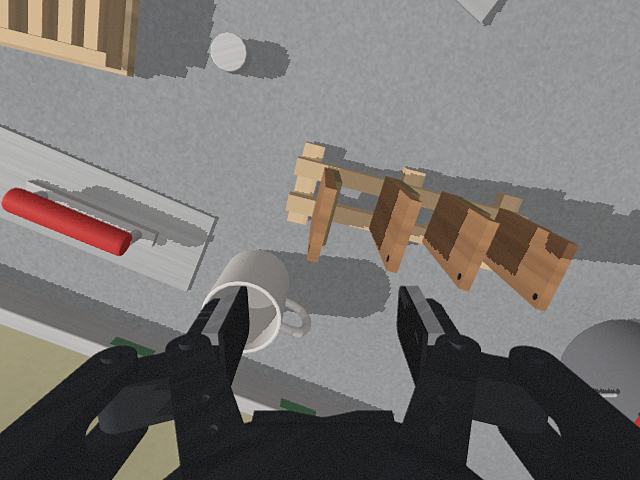

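```bash
python3 - <<'E'
from h import *
c=load("w2"); crop(c,280,140,400,280,4.2,"c5")
c=load("w1"); crop(c,130,145,320,280,4.2,"c6")
E
```

```text
(no output)
```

View pics/c5.png

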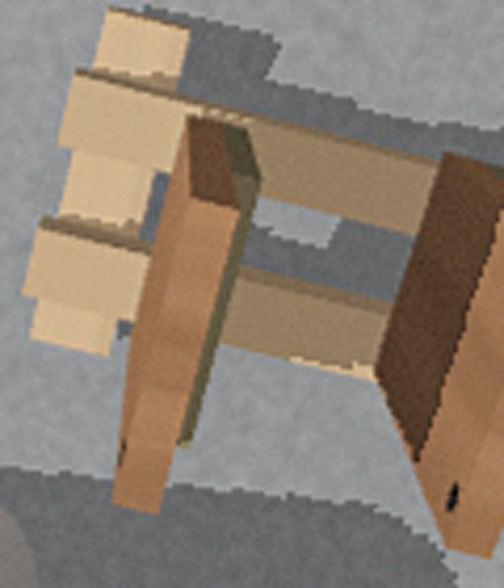

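View pics/c6.png

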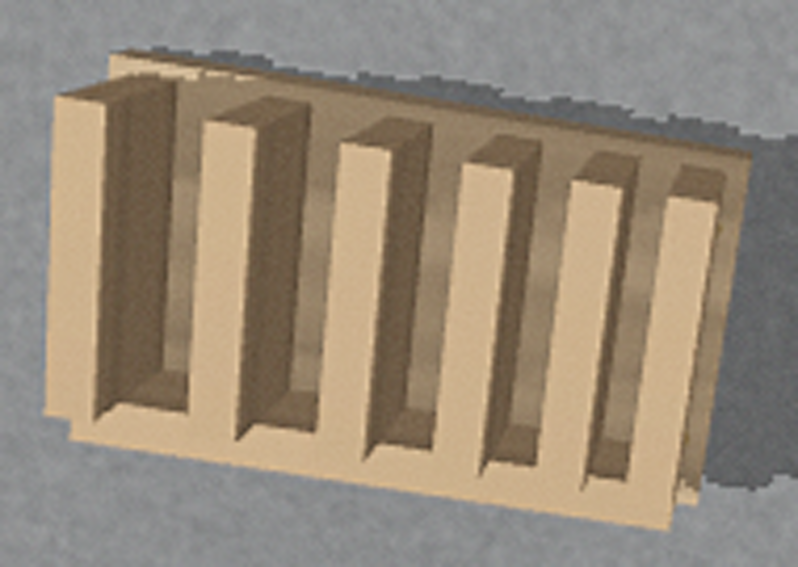

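```bash
python3 - <<'E'
from h import *
c=load("w2"); crop(c,318,160,348,200,14,"c7"); crop(c,302,230,332,265,14,"c8")
E
```

```text
(no output)
```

View pics/c7.png

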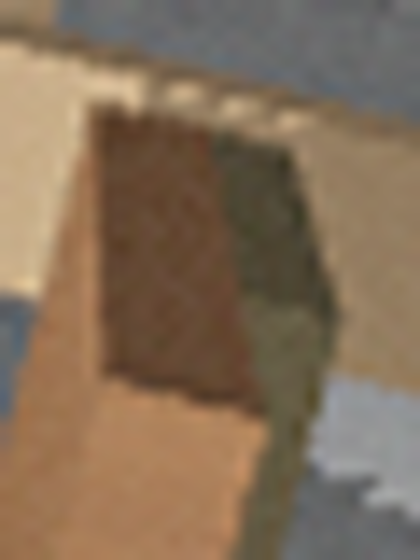

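View pics/c8.png

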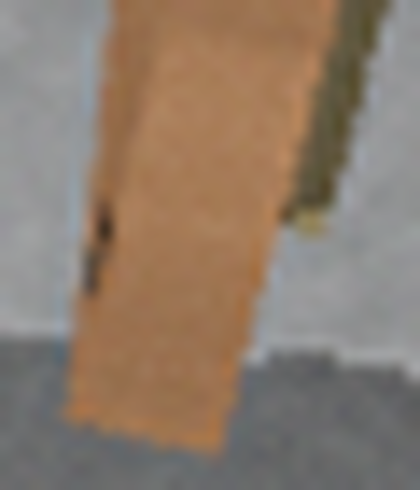

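```bash
cat > fitp.py <<'E'
from h import *
from scipy.optimize import least_squares
c=load("w2")
o1=np.array([318,160]);o2=np.array([302,230])
# point: (x, yside(-1 back,0 joint,1 coat), z), pixel ; pixel centre shift -0.5+.5/14
P=[((-30,-1,0),(98,110),o1),((-30,0,0),(212,135),o1),((-30,1,0),(292,150),o1),((-30,0,78),(245,298),o1),((-30,1,78),(337,312),o1),
((-30,-1,120),(104,372),o1),((-30,0,120),(266,412),o1),((30,-1,120),(68,415),o2),((30,0,120),(222,452),o2),((30,1,78),(325,215),o2)]
uv=np.array([np.array(b)/14+o-.5 for a,b,o in P])
def pts(v):
    x,y,ps,T,z0=v; r=np.radians(ps); out=[]
    for (a,s,h),_,_ in P:
        yy={-1:-4.5,0:4.5,1:T-4.5}[s]
        out.append([x+a*np.cos(r)-yy*np.sin(r),y+a*np.sin(r)+yy*np.cos(r),z0+h])
    return np.array(out)
f=lambda v: np.r_[(proj(c,pts(v))-uv).ravel(),(v[4]-36)/2]
s=least_squares(f,[635,150,15,15,36]); print(s.x); print(f(s.x)[:-1].reshape(-1,2))
print(back(c,uv[5:9],156))
E
python3 fitp.py
```

```text
[645.12 151.12  10.34  15.1   35.3 ]
[[-0.31 -0.96]
 [-0.2  -0.64]
 [-0.34 -0.29]
 [-0.11 -0.38]
 [ 0.17  0.35]
 [ 0.24  0.42]
 [ 0.24  0.47]
 [ 0.14 -0.22]
 [ 0.11 -0.28]
 [-0.21  1.2 ]]
[[616.09 140.95 156.  ]
 [614.45 149.76 156.  ]
 [675.4  151.97 156.  ]
 [673.82 160.84 156.  ]]
```

```bash
cat > fitr.py <<'E'
from h import *
from scipy.optimize import least_squares
def fit(c,P,uv,v0,scale=False):
    P=np.array(P,float)
    def pts(v):
        x,y,ps,z=v; r=np.radians(ps); R=np.array([[np.cos(r),-np.sin(r),0],[np.sin(r),np.cos(r),0],[0,0,1]])
        return P@R.T+[x,y,z]
    f=lambda v: np.r_[(proj(c,pts(v))-uv).ravel(),v[3]]
    s=least_squares(f,v0,loss="soft_l1"); print(s.x); print(np.c_[P,f(s.x)[:-1].reshape(-1,2)]); return s.x
ys=[78.5,66.5,55.5,43.5,29.5,17.5,.5,-11.5,-31.5,-43.5,-66.5,-78.5]
def slots(v):
    r=np.radians(v[2])
    for i,y in enumerate([61,36.5,9,-21.5,-55]): print("slot",i+1,np.array([v[0]+4*np.cos(r)-y*np.sin(r),v[1]+4*np.sin(r)+y*np.cos(r)]))
if __name__=="__main__":
    c=load("w1")
    n=[(717,201),(665,195),(620,187),(570,180),(513,168),(463,160),(390,152),(340,142),(255,127),(202,120),(105,102),(55,95)]
    P=[(-46,y,60) for y in ys]+[(34,-66.5,60),(34,-31.5,60),(34,.5,60),(34,29.5,60),(34,55.5,60),(-50,84.5,15),(-50,-84.5,15)]
    q=n+[(97,422),(237,440),(365,460),(482,475),(582,490),(750,150),(110,52)]
    uv=np.array(q)/4.2+[130,145]-.5
    v=fit(c,P,uv,[570,-180,11,0]); slots(v)
E
python3 fitr.py
```

```text
[ 586.18 -175.84   11.87   -0.39]
[[-46.    78.5   60.    -0.15  -0.31]
 [-46.    66.5   60.     0.41  -0.74]
 [-46.    55.5   60.     0.26  -0.55]
 [-46.    43.5   60.     0.27  -0.76]
 [-46.    29.5   60.    -0.08  -0.09]
 [-46.    17.5   60.    -0.15  -0.07]
 [-46.     0.5   60.     0.2   -0.85]
 [-46.   -11.5   60.     0.04  -0.37]
 [-46.   -31.5   60.     0.09   0.02]
 [-46.   -43.5   60.     0.54  -0.22]
 [-46.   -66.5   60.     0.21   0.37]
 [-46.   -78.5   60.    -0.16   0.11]
 [ 34.   -66.5   60.    -0.37  -0.12]
 [ 34.   -31.5   60.    -0.13   0.56]
 [ 34.     0.5   60.    -0.17   0.29]
 [ 34.    29.5   60.    -0.65   0.76]
 [ 34.    55.5   60.    -0.07   0.79]
 [-50.    84.5   15.    -0.03   1.49]
 [-50.   -84.5   15.    -0.16   0.57]]
slot 1 [ 577.55 -115.32]
slot 2 [ 582.59 -139.3 ]
slot 3 [ 588.25 -166.21]
slot 4 [ 594.52 -196.06]
slot 5 [ 601.42 -228.84]
```

>>> {"fn": "jog_arm", "kwargs": {
  "rows": [20,0,0,7.2,40,30,0,0,7.1,40,30,-7.5,1,0,40,20,0,0,0,40,0,0,0,0,40,0,0,0,0,40]
}}

```text
t: 3.6
tcp_pos: [644.9, 142.6, 213.8]
tool_rot: [[0.007, -0.987, -0.161], [0.005, -0.161, 0.987], [-1.0, -0.008, 0.003]]
contact_force: [0.1, -0.2, 1.1]
width: 39.9
```

```bash
python3 - <<'E'
from h import *
c=cam("wrist");save(c,"w3"); s=state(); print(s["tcp_pos"],s["tool_rot"],s["contact_force"])
r=np.radians(10.34);ux=np.array([np.cos(r),np.sin(r),0]);uy=np.array([-np.sin(r),np.cos(r),0])
p=np.array([645.12,151.12,0]); print(s["tool_rot"].T@(p+[0,0,142]-s["tcp_pos"]))
# predicted
P=[p+a*ux+b*uy+[0,0,155.5] for a in(-30,30) for b in(-4.5,4.5)]; print(proj(c,P))
E
```

```text
[644.83 142.77 213.84] [[ 0.01 -0.99 -0.16]
 [ 0.   -0.16  0.99]
 [-1.   -0.01  0.  ]] [-0.87 -0.84  0.39]
[71.88 -1.06  7.93]
[[329.11 209.29]
 [347.11 208.93]
 [330.68 316.04]
 [347.14 315.73]]
```

View pics/w3.png

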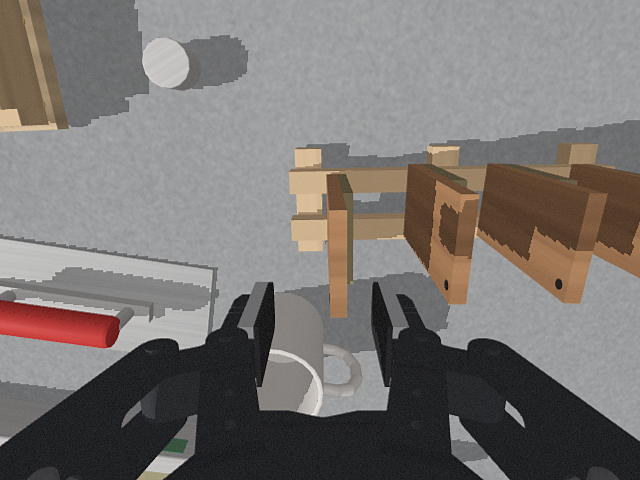

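>>> {"fn": "jog_arm", "kwargs": {
  "rows": [0,-1,8,-1,40,0,0,0,0,40,0,0,0,0,40]
}}

```text
t: 4.03
tcp_pos: [645.2, 151.7, 216.4]
tool_rot: [[0.011, -0.984, -0.179], [0.006, -0.179, 0.984], [-1.0, -0.011, 0.004]]
contact_force: [0.5, -0.2, -1.3]
width: 40.0
```

```bash
cat > pp.py <<'E'
from h import *
import sys
name=sys.argv[1]
c=cam("wrist");save(c,name); s=state(); print(s["tcp_pos"],s["tool_rot"],s["contact_force"],s["width"])
r=np.radians(10.34);ux=np.array([np.cos(r),np.sin(r),0]);uy=np.array([-np.sin(r),np.cos(r),0])
p=np.array([645.12,151.12,0]); print("to go",s["tool_rot"].T@(p+[0,0,142]-s["tcp_pos"]), "yaw",np.degrees(np.arctan2(-s["tool_rot"][0,2],s["tool_rot"][1,2])))
P=[p+a*ux+b*uy+[0,0,155.5] for a in(-30,30) for b in(-4.5,4.5)]; print(proj(c,P))
E
python3 pp.py w4
```

```text
[645.22 151.68 216.37] [[ 0.01 -0.98 -0.18]
 [ 0.01 -0.18  0.98]
 [-1.   -0.01  0.  ]] [ 0.97 -0.38  1.44] 39.92527212600711
to go [74.36  1.06 -0.86] yaw 10.335680442320072
[[312.39 204.14]
 [330.23 204.11]
 [313.3  310.31]
 [329.62 310.26]]
```

View pics/w4.png

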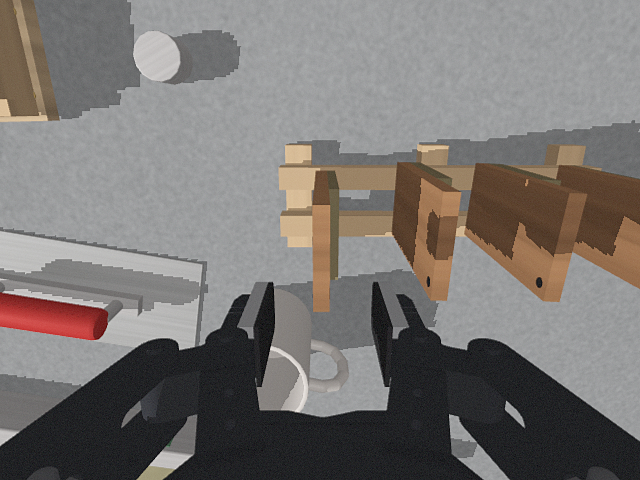

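>>> {"fn": "jog_arm", "kwargs": {
  "rows": [38,0,-0.5,0,40,36,1,-0.5,0,40,0,0,0,0,40]
}}

```text
t: 4.45
tcp_pos: [645.9, 151.5, 142.0]
tool_rot: [[0.013, -0.984, -0.18], [0.007, -0.18, 0.984], [-1.0, -0.014, 0.005]]
contact_force: [0.3, 0.0, 0.3]
width: 39.8
```

```bash
python3 pp.py w5
```

```text
[647.11 151.9  144.08] [[ 0.02 -0.98 -0.18]
 [ 0.01 -0.18  0.98]
 [-1.   -0.02  0.01]] [0.18 0.59 0.53] 39.885503657325984
to go [ 2.04  2.13 -0.42] yaw 10.392255066802047
[[308.72 256.28]
 [337.15 256.23]
 [310.5  410.33]
 [335.23 410.23]]
```

View pics/w5.png

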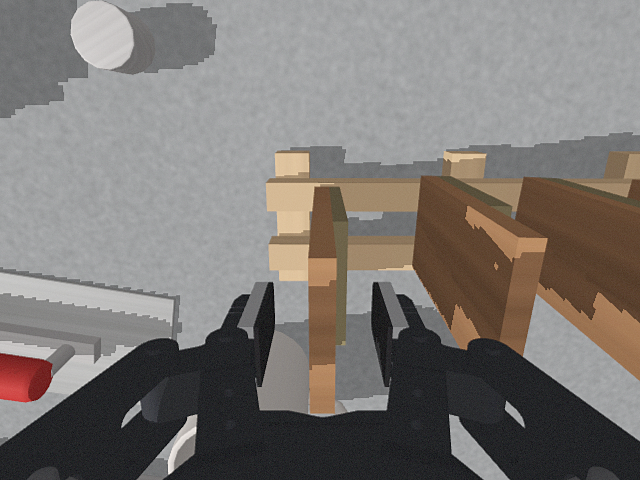

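>>> {"fn": "jog_arm", "kwargs": {
  "rows": [0,1,0,0,5,0,0,0,0,5,0,0,0,0,5,0,0,0,0,5]
}}

```text
t: 5.0
tcp_pos: [648.0, 152.6, 148.8]
tool_rot: [[0.021, -0.983, -0.181], [0.011, -0.181, 0.983], [-1.0, -0.023, 0.007]]
contact_force: [0.1, -0.2, -0.9]
width: 8.3
```

```bash
sed -i 's/precision=2/precision=3/' h.py; python3 pp.py w6
```

```text
[648.038 152.565 148.775] [[ 0.021 -0.983 -0.181]
 [ 0.011 -0.181  0.983]
 [-1.    -0.023  0.007]] [-0.446 -0.319 -1.009] 7.6706532353778965
to go [ 6.695  3.286 -0.938] yaw 10.422098228491615
[[307.165 242.759]
 [334.353 242.722]
 [308.964 391.571]
 [332.664 391.47 ]]
```

View pics/w6.png

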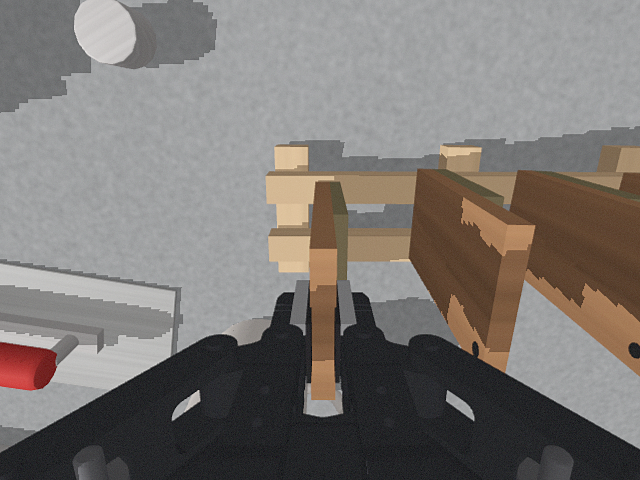

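>>> {"fn": "jog_arm", "kwargs": {
  "rows": [-45,0,0,0,5,-45,0,0,0,5]
}}

```text
t: 5.3
tcp_pos: [644.1, 150.7, 236.2]
tool_rot: [[0.013, -0.984, -0.18], [0.007, -0.18, 0.984], [-1.0, -0.014, 0.005]]
contact_force: [-0.3, 0.5, -0.8]
width: 7.7
```

```bash
python3 pp.py w7; python3 - <<'E'
from h import *
s=state(); print(s["t"],s["qpos"],s["joint_vel"],s["width"])
save(cam("scene"),"s2"); crop(load("s2"),330,100,490,260,4,"c9")
E
```

```text
[646.358 151.205 243.314] [[ 0.022 -0.983 -0.181]
 [ 0.009 -0.181  0.983]
 [-1.    -0.023  0.005]] [2.427 0.83  6.034] 8.061420325186413
to go [101.259   3.546  -0.392] yaw 10.439799382753714
[[314.531 197.747]
 [330.743 197.739]
 [315.105 295.349]
 [330.041 295.322]]
5.35 [  30.048   18.911   -2.459    0.168  -67.296 -109.675] [ 0.054 -0.272 -1.172  0.917  7.587  0.031] 8.061420325186413
```

View pics/w7.png

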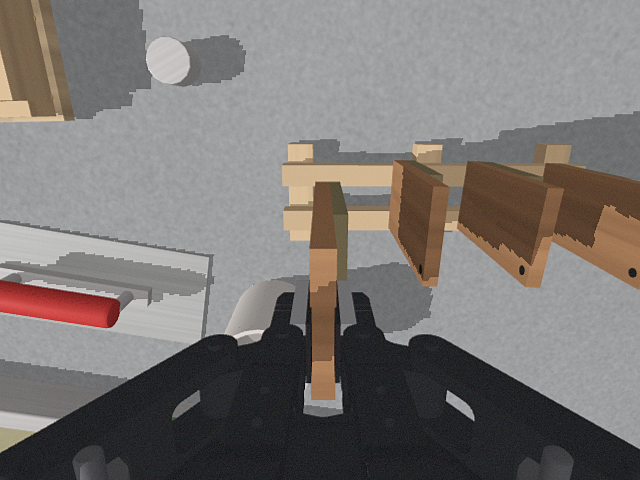

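View pics/c9.png

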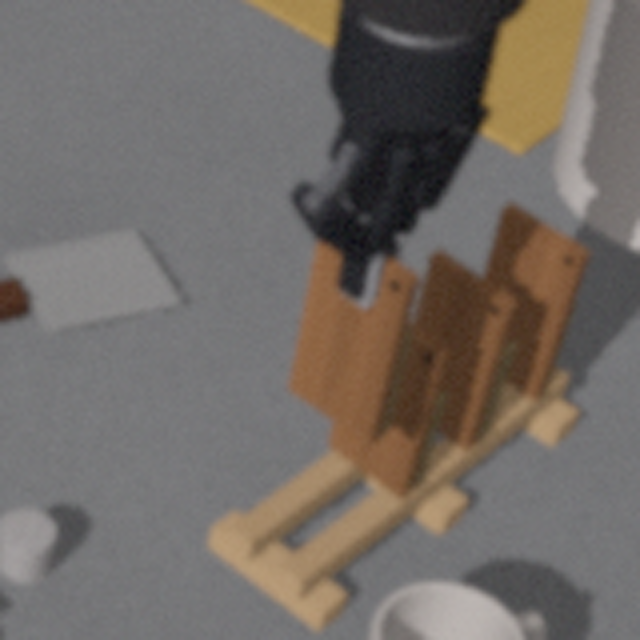

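```bash
python3 - <<'E'
from h import *
c=load("w7"); crop(c,300,172,355,292,5,"c10"); crop(c,300,365,345,410,9,"c11")
E
```

```text
(no output)
```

View pics/c10.png

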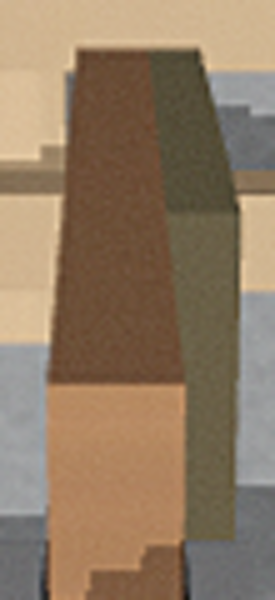

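View pics/c11.png

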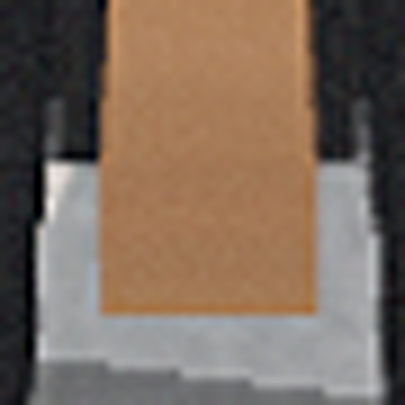

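```bash
cat > fitg.py <<'E'
from h import *
from scipy.optimize import least_squares
from scipy.spatial.transform import Rotation as Ro
M=None
def fitg(K,Mt,obs):
    B=np.array([[0,0,-1],[-1,0,0],[0,1,0]],float) # panel->tool columns: x->-ty, y->tz, z->-tx
    uv=np.array([o[1] for o in obs])
    def pan(T): return np.array([[a,{-1:-4.5,0:4.5,1:T-4.5}[s],h] for (a,s,h),_ in obs])
    def f(v):
        R=B@Ro.from_rotvec(v[3:6]).as_matrix()
        t=pan(v[6])@R.T+v[:3]
        q=(t-Mt[:3,3])@Mt[:3,:3]*[1,-1,-1]; q=q@K.T
        return (q[:,:2]/q[:,2:]-uv).ravel()
    s=least_squares(f,[100,0,0,0,0,0,15]); return s.x,f(s.x).reshape(-1,2)
if __name__=="__main__":
    d=snapshot("wrist"); 
    a=lambda p:np.array(p)/5+[300,172]-.5
    b=lambda p:np.array(p)/9+[300,365]-.5
    obs=[((-30,-1,0),a((77,48))),((-30,0,0),a((150,48))),((-30,1,0),a((200,48))),((-30,1,78),a((239,211))),((-30,0,78),a((167,211))),
    ((-30,-1,120),a((49,382))),((-30,0,120),a((185,382))),((30,1,78),a((235,541))),((30,-1,120),b((99,314))),((30,0,120),b((317,314)))]
    v,r=fitg(d["K"],d["tool_from_camera"],obs); print(v); print(np.degrees(v[3:6])); print(r)
    np.save("pics/grip.npy",v)
    s=state(); R=s["tool_rot"]; B=np.array([[0,0,-1],[-1,0,0],[0,1,0]],float)
    print(s["tcp_pos"],"panel rot world",R@B@Ro.from_rotvec(v[3:6]).as_matrix(),"foot",s["tcp_pos"]+R@v[:3])
E
python3 fitg.py
```

```text
[119.589   7.025  -0.655  -0.006   0.068   0.019  16.305]
[-0.323  3.924  1.098]
[[ -0.927  -5.456]
 [ -1.556  -5.741]
 [ -0.216  -5.972]
 [  0.294  -1.69 ]
 [ -1.488  -1.36 ]
 [ -0.32    1.87 ]
 [ -1.629   1.343]
 [  0.624  45.194]
 [  3.209 -12.872]
 [  1.311 -13.326]]
[645.4   151.405 238.345] panel rot world [[ 0.979 -0.199  0.047]
 [ 0.199  0.98   0.009]
 [-0.048  0.001  0.999]] foot [640.87  150.687 118.636]
```

```bash
sed -i 's/((30,1,78),a((235,541))),//' fitg.py; python3 fitg.py
```

```text
[109.935   4.676  -0.444  -0.002   0.02   -0.001  15.184]
[-0.117  1.134 -0.077]
[[ 0.128 -0.035]
 [-0.073 -0.026]
 [-0.181 -0.019]
 [ 0.124  0.113]
 [ 0.114  0.107]
 [-0.377 -0.043]
 [ 0.245 -0.038]
 [ 0.016 -0.012]
 [ 0.005 -0.037]]
[644.355 151.173 236.167] panel rot world [[ 0.984 -0.179  0.003]
 [ 0.179  0.984 -0.003]
 [-0.003  0.004  1.   ]] foot [641.558 150.886 126.168]
```

```bash
cat > go.py <<'E'
import sys
from h import *
from scipy.spatial.transform import Rotation as Ro
B=np.array([[0,0,-1],[-1,0,0],[0,1,0]],float)
def rack():
    return np.load("pics/rack.npy")
def report(sl=None,xoff=-15,foot=90,settle=0,yoff=0):
    for _ in range(settle): snapshot("top")
    v=np.load("pics/grip.npy"); s=state(); R=s["tool_rot"]; Rp=R@B@Ro.from_rotvec(v[3:6]).as_matrix(); p=s["tcp_pos"]+R@v[:3]
    k=rack(); r=np.radians(k[2]); Rr=np.array([[np.cos(r),-np.sin(r),0],[np.sin(r),np.cos(r),0],[0,0,1]])
    q=Rr.T@(p-[k[0],k[1],0]); Rel=Rr.T@Rp
    print("t",s["t"],"tcp",s["tcp_pos"],"F",s["contact_force"],"w",s["width"])
    print("panel origin in rack",q,"tilt(mrad) about x,y, yaw:",1000*Ro.from_matrix(Rel).as_rotvec(),"tool x",R[:,0])
    if sl:
        y=[61,36.5,9,-21.5,-55][sl-1]-3.25+yoff
        d=np.array([4+xoff,y,foot])-q; print("slot rel (coat-centred)",q[0]-4,q[1]-y,q[2]-60)
        yawerr=np.degrees(Ro.from_matrix(Rel).as_rotvec()[2])
        print("to go tool:",R.T@Rr@d,"twist",yawerr)
if __name__=="__main__":
    a=[float(x) for x in sys.argv[1:]]
    report(int(a[0]),a[1],a[2],int(a[3]))
E
python3 -c "
import numpy as np; np.save('pics/rack.npy',[586.18,-175.84,11.87])"
python3 go.py 1 -15 100 2
```

```text
t 5.6 tcp [643.542 150.765 234.079] F [-0.731  0.248 -1.535] w 7.197612552442231
panel origin in rack [120.123 308.006 124.09 ] tilt(mrad) about x,y, yaw: [  3.006   6.296 -27.476] tool x [ 0.012  0.007 -1.   ]
slot rel (coat-centred) 116.12312259618511 250.25634890925528 64.09033507245164
to go tool: [  21.156  124.837 -253.713] twist -1.5742542252264389
```

>>> {"fn": "jog_arm", "kwargs": {
  "rows": [0,21,-42,0,5,0,21,-42,0,5,0,21,-42,-0.8,5,0,21,-42,-0.8,5,0,21,-42,0,5,0,20,-40,0,5]
}}

```text
t: 6.35
tcp_pos: [563.4, -123.8, 221.8]
tool_rot: [[-0.003, -0.977, -0.213], [0.004, -0.213, 0.977], [-1.0, 0.002, 0.004]]
contact_force: [0.4, 1.2, -0.8]
width: 7.7
```

```bash
python3 go.py 1 -15 80 0;python3 go.py 1 -15 80 2; python3 go.py 1 -15 80 2; python3 - <<'E'
from h import *
save(cam("wrist"),"w8")
E
```

```text
t 6.35 tcp [ 563.404 -123.77   221.808] F [ 0.408  1.23  -0.751] w 7.683099257708193
panel origin in rack [-16.48   55.633 111.882] tilt(mrad) about x,y, yaw: [ 2.186 21.848  6.321] tool x [-0.003  0.004 -1.   ]
slot rel (coat-centred) -20.47951836369419 -2.116706799436443 51.88168452937069
to go tool: [31.879 -5.561  1.937] twist 0.3621429678763208
t 6.45 tcp [ 562.481 -125.624  221.655] F [ 0.948 -0.735 -2.245] w 8.020306293923941
panel origin in rack [-17.881  54.016 111.734] tilt(mrad) about x,y, yaw: [ 2.134 22.906  2.773] tool x [-0.004  0.003 -1.   ]
slot rel (coat-centred) -21.881286037418793 -3.7340206032484886 51.73407108689372
to go tool: [31.728 -6.995  3.572] twist 0.15885710209406234
t 6.55 tcp [ 563.943 -123.174  222.092] F [-0.073  0.415 -1.431] w 7.825723955760948
panel origin in rack [-15.776  56.112 112.164] tilt(mrad) about x,y, yaw: [ 2.173 21.361  4.254] tool x [-0.002  0.004 -1.   ]
slot rel (coat-centred) -19.775855387325315 -1.638026721528412 52.16414432560684
to go tool: [32.163 -4.835  1.474] twist 0.2437107815878866
```

View pics/w8.png

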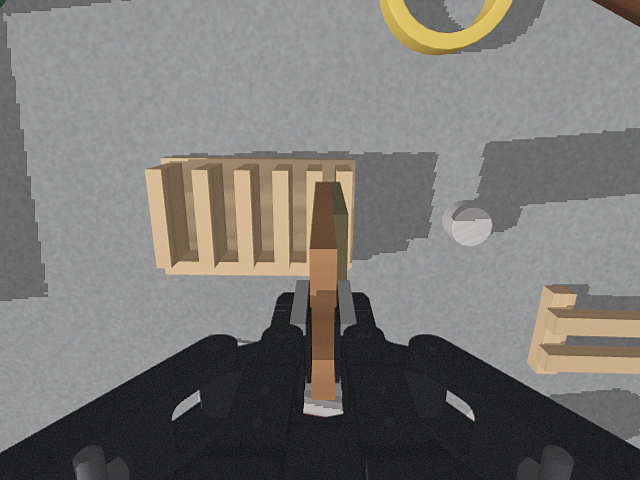

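```bash
python3 - <<'E'
from h import *
c=load("w8"); crop(c,140,150,370,285,3.4,"c12")
E
```

```text
(no output)
```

View pics/c12.png

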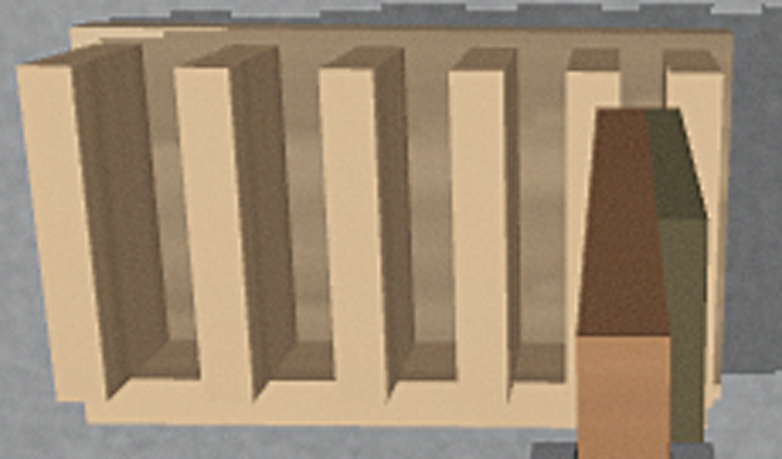

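```bash
cat > f8.py <<'E'
from fitr import *
from scipy.spatial.transform import Rotation as Ro
c=load("w8")
n=[(722,73),(667,71),(620,71),(567,70),(503,70),(449,69),(374,69),(320,68),(229,67),(175,67),(72,66),(18,66)]
P=[(-46,y,60) for y in ys]+[(34,-66.5,60),(34,-31.5,60),(34,.5,60),(34,29.5,60),(-50,84.5,15),(-50,-84.5,15)]
q=n+[(105,398),(254,400),(387,402),(509,402),(733,31),(72,27)]
uv=np.array(q)/3.4+[140,150]-.5
v=fit(c,P,uv,[586,-176,11.9,0]); slots(v)
M=snapshot("wrist")["tool_from_camera"]
Rt=c["R"]@M[:3,:3].T; tcp=c["p"]-Rt@M[:3,3]; g=np.load("pics/grip.npy")
p=tcp+Rt@g[:3]; r=np.radians(v[2]); Rr=np.array([[np.cos(r),-np.sin(r),0],[np.sin(r),np.cos(r),0],[0,0,1]])
print("tcp",tcp,"panel in rack",Rr.T@(p-[v[0],v[1],v[3]]))
E
python3 f8.py
```

```text
[ 586.36  -175.754   11.553   -0.323]
[[-46.     78.5    60.      0.119  -0.313]
 [-46.     66.5    60.      0.515   0.113]
 [-46.     55.5    60.     -0.136  -0.036]
 [-46.     43.5    60.     -0.348   0.095]
 [-46.     29.5    60.      0.029  -0.095]
 [-46.     17.5    60.      0.088   0.037]
 [-46.      0.5    60.     -0.286  -0.194]
 [-46.    -11.5    60.     -0.252  -0.063]
 [-46.    -31.5    60.      0.076  -0.041]
 [-46.    -43.5    60.      0.082  -0.204]
 [-46.    -66.5    60.     -0.082  -0.224]
 [-46.    -78.5    60.     -0.106  -0.387]
 [ 34.    -66.5    60.      1.046   0.537]
 [ 34.    -31.5    60.      0.148   0.303]
 [ 34.      0.5    60.      0.209   0.038]
 [ 34.     29.5    60.     -0.223   0.33 ]
 [-50.     84.5    15.     -0.171   0.657]
 [-50.    -84.5    15.     -0.401  -0.215]]
slot 1 [ 578.062 -115.189]
slot 2 [ 582.969 -139.192]
slot 3 [ 588.477 -166.135]
slot 4 [ 594.585 -196.017]
slot 5 [ 601.294 -228.838]
tcp [ 563.943 -123.174  222.092] panel in rack [-16.28   55.976 112.488]
```

```bash
python3 -c "
import numpy as np; np.save('pics/rack.npy',[586.27,-175.8,11.7])"
python3 go.py 1 -15 72 1; python3 go.py 1 -15 72 1;
```

```text
t 6.7 tcp [ 564.817 -121.599  222.698] F [-0.462  0.278 -1.255] w 7.96551445032167
panel origin in rack [-14.74   57.377 112.764] tilt(mrad) about x,y, yaw: [ 1.932 20.238 10.038] tool x [-0.001  0.004 -1.   ]
slot rel (coat-centred) -18.73962630843315 -0.3730869069062095 52.76433540569664
to go tool: [40.764 -3.761  0.164] twist 0.5751162406216012
t 6.75 tcp [ 564.902 -121.478  222.844] F [-0.088 -0.134 -1.312] w 7.972063012124743
panel origin in rack [-14.607  57.469 112.91 ] tilt(mrad) about x,y, yaw: [ 1.859 20.019 10.386] tool x [-0.001  0.004 -1.   ]
slot rel (coat-centred) -18.607490839740734 -0.2809551748603525 52.909586633729035
to go tool: [40.909 -3.619  0.074] twist 0.5950901427396352
```

>>> {"fn": "jog_arm", "kwargs": {
  "rows": [20,-3,0,0.6,5,18,0,0,0,5]
}}

```text
t: 7.0
tcp_pos: [569.6, -118.7, 185.4]
tool_rot: [[0.002, -0.978, -0.207], [0.004, -0.207, 0.978], [-1.0, -0.003, 0.003]]
contact_force: [-0.9, 0.1, -1.4]
width: 7.6
```

```bash
python3 go.py 1 -15 60 0;python3 go.py 1 -15 60 3; python3 go.py 1 -15 60 3
```

```text
t 7.0 tcp [ 569.563 -118.651  185.37 ] F [-0.914  0.086 -1.427] w 7.618151822565241
panel origin in rack [-9.106 59.266 75.421] tilt(mrad) about x,y, yaw: [ 1.37  16.706  2.708] tool x [ 0.002  0.004 -1.   ]
slot rel (coat-centred) -13.106450824032057 1.515588073494854 15.42078748982857
to go tool: [15.41   1.947 -1.561] twist 0.15518118114843757
t 7.15 tcp [ 568.865 -118.985  185.261] F [ 0.268 -0.407 -0.684] w 7.814124910510979
panel origin in rack [-10.102  59.09   75.321] tilt(mrad) about x,y, yaw: [ 1.458 18.925  2.639] tool x [ 0.     0.004 -1.   ]
slot rel (coat-centred) -14.101827985062686 1.3404586768408322 15.321292185754743
to go tool: [15.316  0.917 -1.391] twist 0.15119166230921222
t 7.3 tcp [ 569.755 -119.414  186.887] F [ 0.188  0.046 -1.028] w 7.7554689300180675
panel origin in rack [-8.973 58.43  76.934] tilt(mrad) about x,y, yaw: [ 0.895 15.789  2.138] tool x [ 0.003  0.004 -1.   ]
slot rel (coat-centred) -12.972644700670676 0.6800218193214107 16.933987745532647
to go tool: [16.924  2.097 -0.723] twist 0.12247455014442087
```

>>> {"fn": "jog_arm", "kwargs": {
  "rows": [7,0,0,0,5,6,0,0,0,5]
}}

```text
t: 7.55
tcp_pos: [570.7, -119.2, 174.8]
tool_rot: [[0.006, -0.978, -0.206], [0.004, -0.206, 0.978], [-1.0, -0.007, 0.003]]
contact_force: [0.4, 0.3, -1.3]
width: 8.0
```

```bash
python3 go.py 1 -15 60 2; python3 go.py 1 -15 60 2
```

```text
t 7.65 tcp [ 570.148 -119.264  174.179] F [ 0.875  0.581 -0.971] w 7.672660520771264
panel origin in rack [-8.41  58.482 64.22 ] tilt(mrad) about x,y, yaw: [ 0.762 14.454  2.236] tool x [ 0.005  0.004 -1.   ]
slot rel (coat-centred) -12.410053313608653 0.7324357955996774 4.220289823485317
to go tool: [ 4.204  2.615 -0.735] twist 0.1281367877515517
t 7.75 tcp [ 570.514 -119.348  174.78 ] F [-0.485 -0.227 -1.302] w 7.92476089049325
panel origin in rack [-7.997 58.288 64.818] tilt(mrad) about x,y, yaw: [ 0.422 13.8    2.359] tool x [ 0.005  0.004 -1.   ]
slot rel (coat-centred) -11.996992413432654 0.5382949885270492 4.818050930112733
to go tool: [ 4.799  3.034 -0.539] twist 0.1351737364679116
```

>>> {"fn": "jog_arm", "kwargs": {
  "rows": [4,0,0,0,5]
}}

```text
t: 7.88
tcp_pos: [570.8, -119.4, 171.1]
tool_rot: [[0.006, -0.978, -0.206], [0.004, -0.206, 0.978], [-1.0, -0.007, 0.002]]
contact_force: [-2.0, 0.8, 6.3]
width: 7.9
```

>>> {"fn": "jog_arm", "kwargs": {
  "rows": [3,0,0,0,5]
}}

```text
t: 8.0
tcp_pos: [571.7, -120.0, 170.9]
tool_rot: [[0.008, -0.978, -0.208], [0.002, -0.208, 0.978], [-1.0, -0.009, 0.0]]
contact_force: [-10.8, 2.8, 32.2]
width: 8.0
```

```bash
python3 go.py 1 -15 60 1; python3 go.py 1 -15 60 1
```

```text
t 8.05 tcp [ 571.511 -119.952  170.946] F [-7.121  1.984 20.132] w 7.994565468409287
panel origin in rack [-6.853 57.252 60.975] tilt(mrad) about x,y, yaw: [-1.748 11.161  3.633] tool x [ 0.008  0.002 -1.   ]
slot rel (coat-centred) -10.852641724869784 -0.49754686511776924 0.9751303786720769
to go tool: [0.94  4.153 0.518] twist 0.2081702057833711
t 8.1 tcp [ 571.378 -119.86   170.958] F [-6.965  1.641 19.367] w 7.632432352284164
panel origin in rack [-6.961 57.401 60.986] tilt(mrad) about x,y, yaw: [-1.456 11.128  3.408] tool x [ 0.008  0.002 -1.   ]
slot rel (coat-centred) -10.961034002442595 -0.3485300115601859 0.9863575018618178
to go tool: [0.952 4.046 0.367] twist 0.19529179642680652
```

>>> {"fn": "jog_arm", "kwargs": {
  "rows": [-17,0,0,0,5,0,2,-12,0,5,0,2,-12,0,5]
}}

```text
t: 8.48
tcp_pos: [572.2, -144.7, 188.3]
tool_rot: [[0.009, -0.978, -0.209], [0.003, -0.209, 0.978], [-1.0, -0.009, 0.001]]
contact_force: [-0.6, -0.3, -1.8]
width: 7.7
```

```bash
python3 go.py 2 -15 60 3; python3 go.py 2 -15 60 3;python3 - <<'E'
from h import *
save(cam("wrist"),"w9")
crop(load("w9"),140,150,390,300,3.2,"c13")
E
```

```text
t 8.625 tcp [ 572.167 -145.039  188.164] F [ 0.35  -0.215 -1.229] w 7.7548149124474355
panel origin in rack [-11.261  32.592  78.191] tilt(mrad) about x,y, yaw: [-1.417 10.832  2.968] tool x [ 0.009  0.002 -1.   ]
slot rel (coat-centred) -15.261470193011183 -0.6581986793722336 18.190980853272933
to go tool: [18.193 -0.101  0.645] twist 0.17007030111345733
t 8.775 tcp [ 572.342 -144.233  188.461] F [-0.027  0.769 -1.908] w 7.887147564297036
panel origin in rack [-10.889  33.335  78.487] tilt(mrad) about x,y, yaw: [-1.479 10.488  4.013] tool x [ 0.009  0.003 -1.   ]
slot rel (coat-centred) -14.888703111439423 0.08519007351480212 18.487243765432964
to go tool: [18.485  0.284 -0.095] twist 0.22990123369254695
```

View pics/c13.png

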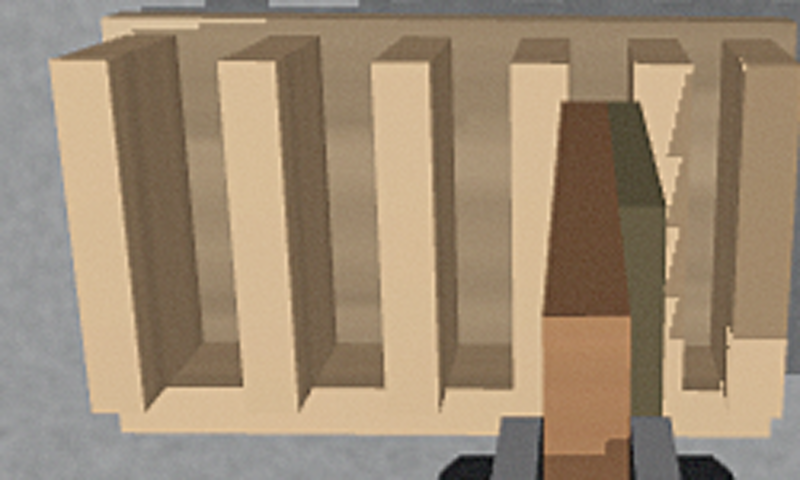

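>>> {"fn": "jog_arm", "kwargs": {
  "rows": [8,0,0,0,5,7,0,0,0,5]
}}

```text
t: 9.07
tcp_pos: [572.7, -143.6, 172.9]
tool_rot: [[0.01, -0.978, -0.209], [0.003, -0.209, 0.978], [-1.0, -0.01, 0.001]]
contact_force: [0.9, 0.2, -0.7]
width: 8.1
```

```bash
python3 go.py 2 -15 60 4
```

```text
t 9.275 tcp [ 572.855 -143.821  173.387] F [-0.317  0.055 -0.967] w 8.04201343184181
panel origin in rack [-10.235  33.6    63.412] tilt(mrad) about x,y, yaw: [-1.779  9.875  4.891] tool x [ 0.01   0.002 -1.   ]
slot rel (coat-centred) -14.23478945300527 0.34982995021626806 3.4115003564121906
to go tool: [ 3.404  0.801 -0.346] twist 0.2802122443681893
```

>>> {"fn": "jog_arm", "kwargs": {
  "rows": [3,0,-0.3,0,5]
}}

```text
t: 9.4
tcp_pos: [573.3, -144.1, 170.8]
tool_rot: [[0.011, -0.978, -0.209], [0.002, -0.209, 0.978], [-1.0, -0.011, -0.0]]
contact_force: [-4.3, -0.1, 15.4]
width: 7.8
```

```bash
python3 go.py 2 -15 60 2
```

```text
t 9.5 tcp [ 573.393 -144.202  171.005] F [-0.153  0.252  2.11 ] w 7.8760874257341476
panel origin in rack [-9.669 33.059 61.026] tilt(mrad) about x,y, yaw: [-2.303  8.821  5.175] tool x [ 0.011  0.002 -1.   ]
slot rel (coat-centred) -13.669368901637181 -0.19060370106578262 1.0256819830581918
to go tool: [1.011 1.341 0.2  ] twist 0.29649609457545245
```

>>> {"fn": "jog_arm", "kwargs": {
  "rows": [1.5,0,0,0,5]
}}

```text
t: 9.62
tcp_pos: [573.8, -144.4, 170.8]
tool_rot: [[0.012, -0.978, -0.21], [0.001, -0.21, 0.978], [-1.0, -0.012, -0.001]]
contact_force: [-5.3, 1.6, 13.0]
width: 8.2
```

```bash
python3 go.py 2 -15 60 2
```

```text
t 9.725 tcp [ 573.635 -144.38   170.851] F [-3.824  1.123  8.962] w 7.623557640893
panel origin in rack [-9.361 32.755 60.868] tilt(mrad) about x,y, yaw: [-3.02   7.848  5.574] tool x [ 0.012  0.002 -1.   ]
slot rel (coat-centred) -13.360717917224708 -0.49470295740185577 0.8684238466376399
to go tool: [0.848 1.646 0.507] twist 0.3193801429000408
```

>>> {"fn": "jog_arm", "kwargs": {
  "rows": [-17,0,0,0,5,0,1,-14,0.3,5,0,1,-13,0,5]
}}

```text
t: 10.1
tcp_pos: [576.8, -171.8, 187.6]
tool_rot: [[0.012, -0.979, -0.205], [0.002, -0.205, 0.979], [-1.0, -0.012, -0.0]]
contact_force: [0.9, -0.8, -1.2]
width: 7.9
```

```bash
python3 go.py 3 -15 60 3; python3 go.py 3 -15 60 3;python3 - <<'E'
from h import *
save(cam("wrist"),"w10")
crop(load("w10"),150,150,400,300,3.2,"c14")
E
```

```text
t 10.25 tcp [ 576.777 -172.085  187.428] F [-0.779  0.107 -1.399] w 7.901347220663498
panel origin in rack [-11.963   5.075  77.447] tilt(mrad) about x,y, yaw: [-2.402  8.376 -0.441] tool x [ 0.011  0.002 -1.   ]
slot rel (coat-centred) -15.96272393065987 -0.6753868621079766 17.447196327631303
to go tool: [17.457 -0.764  0.681] twist -0.02524194282952976
t 10.4 tcp [ 576.806 -171.186  187.748] F [-0.033  0.159 -1.02 ] w 7.822402102877178
panel origin in rack [-11.723   5.943  77.767] tilt(mrad) about x,y, yaw: [-2.433  8.116  0.684] tool x [ 0.012  0.002 -1.   ]
slot rel (coat-centred) -15.722637396926382 0.19287208036146986 17.766730138018545
to go tool: [17.774 -0.515 -0.187] twist 0.039190713343007555
```

View pics/c14.png

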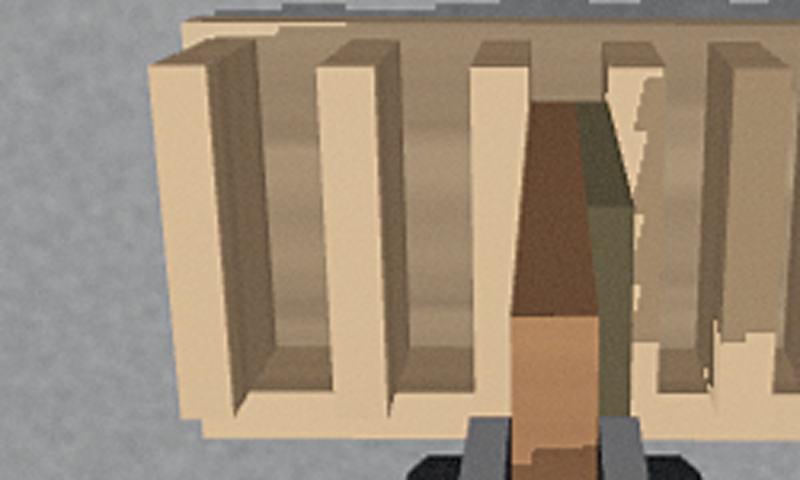

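>>> {"fn": "jog_arm", "kwargs": {
  "rows": [7,0,-0.2,0,5,7,0,0,0,5]
}}

```text
t: 10.7
tcp_pos: [577.4, -170.8, 173.4]
tool_rot: [[0.013, -0.979, -0.206], [0.002, -0.206, 0.979], [-1.0, -0.013, -0.001]]
contact_force: [-0.1, 0.1, -0.5]
width: 7.8
```

```bash
python3 go.py 3 -15 60 4
```

```text
t 10.9 tcp [ 577.376 -170.927  173.772] F [ 0.26   0.102 -0.941] w 7.984716034245016
panel origin in rack [-11.037   6.044  63.788] tilt(mrad) about x,y, yaw: [-2.746  7.438  1.594] tool x [ 0.012  0.002 -1.   ]
slot rel (coat-centred) -15.037318292540856 0.29388975963196184 3.788429386721859
to go tool: [ 3.789  0.01  -0.291] twist 0.09135365715794
```

>>> {"fn": "jog_arm", "kwargs": {
  "rows": [4,0,-0.2,0,5]
}}

```text
t: 11.02
tcp_pos: [577.9, -171.1, 170.1]
tool_rot: [[0.013, -0.978, -0.206], [0.002, -0.206, 0.979], [-1.0, -0.013, -0.001]]
contact_force: [-0.9, -0.5, -1.5]
width: 7.5
```

```bash
python3 go.py 3 -15 60 2
```

```text
t 11.125 tcp [ 577.262 -171.073  169.322] F [-0.078  0.115 -1.092] w 7.892687174145181
panel origin in rack [-11.238   5.951  59.34 ] tilt(mrad) about x,y, yaw: [-2.5    7.976  1.535] tool x [ 0.012  0.002 -1.   ]
slot rel (coat-centred) -15.238139905011268 0.20086870719040562 -0.6600916634749581
to go tool: [-0.657 -0.245 -0.202] twist 0.08795125034125059
```

>>> {"fn": "jog_arm", "kwargs": {
  "rows": [3,0,0,0,5]
}}

```text
t: 11.25
tcp_pos: [577.5, -171.1, 166.5]
tool_rot: [[0.012, -0.979, -0.206], [0.002, -0.206, 0.979], [-1.0, -0.012, -0.001]]
contact_force: [-0.6, -0.1, -1.8]
width: 8.0
```

```bash
python3 go.py 3 -15 60 2
```

```text
t 11.35 tcp [ 577.042 -171.047  165.942] F [-0.135  0.075 -0.6  ] w 7.880278704665443
panel origin in rack [-11.505   6.045  55.961] tilt(mrad) about x,y, yaw: [-2.287  8.488  1.438] tool x [ 0.011  0.002 -1.   ]
slot rel (coat-centred) -15.504872412591755 0.2946219828336716 -4.038996617453108
to go tool: [-4.033 -0.55  -0.297] twist 0.08239870237943349
```

>>> {"fn": "jog_arm", "kwargs": {
  "rows": [6,0,-0.3,0,5,6,0,0,0,5]
}}

```text
t: 11.6
tcp_pos: [577.5, -171.3, 153.7]
tool_rot: [[0.012, -0.979, -0.206], [0.002, -0.205, 0.979], [-1.0, -0.012, -0.0]]
contact_force: [0.2, 0.9, -1.2]
width: 7.8
```

```bash
python3 go.py 3 -15 15 2
```

```text
t 11.7 tcp [ 577.093 -171.271  153.099] F [ 0.359 -0.789 -0.945] w 7.5880942039550066
panel origin in rack [-11.548   5.838  43.12 ] tilt(mrad) about x,y, yaw: [-2.08   8.926  1.356] tool x [ 0.011  0.002 -1.   ]
slot rel (coat-centred) -15.548053634674226 0.0877906949062961 -16.879932643212513
to go tool: [28.124 -0.242 -0.088] twist 0.07766897963438987
```

>>> {"fn": "jog_arm", "kwargs": {
  "rows": [6,0,0,0,5,6,0,0,0,5]
}}

```text
t: 11.95
tcp_pos: [577.5, -171.3, 140.8]
tool_rot: [[0.011, -0.979, -0.206], [0.002, -0.206, 0.979], [-1.0, -0.012, -0.0]]
contact_force: [0.0, 0.8, -1.6]
width: 7.9
```

```bash
python3 go.py 3 -15 15 2
```

```text
t 12.05 tcp [ 577.086 -171.288  140.287] F [-0.356  0.912 -1.295] w 7.737848912419374
panel origin in rack [-11.618   5.832  30.31 ] tilt(mrad) about x,y, yaw: [-1.998  9.468  1.289] tool x [ 0.01   0.002 -1.   ]
slot rel (coat-centred) -15.618244375361916 0.08192043728257392 -29.690152286893294
to go tool: [15.315 -0.46  -0.084] twist 0.07385390244292686
```

>>> {"fn": "jog_arm", "kwargs": {
  "rows": [6,0,0,0,5,4,0,0,0,5]
}}

```text
t: 12.3
tcp_pos: [577.5, -171.3, 130.1]
tool_rot: [[0.011, -0.979, -0.206], [0.002, -0.206, 0.979], [-1.0, -0.011, -0.0]]
contact_force: [-0.5, 0.4, -1.6]
width: 7.4
```

```bash
python3 go.py 3 -15 15 2
```

```text
t 12.4 tcp [ 577.344 -171.29   129.927] F [-0.243  0.74  -1.142] w 7.914440189055917
panel origin in rack [-11.347   5.759  19.949] tilt(mrad) about x,y, yaw: [-2.162  9.295  1.467] tool x [ 0.01   0.002 -1.   ]
slot rel (coat-centred) -15.347008401208178 0.009436392610209232 -40.05064870159997
to go tool: [ 4.953 -0.295 -0.01 ] twist 0.0840732033858291
```

Indicated contact was about 1 mm high before; now ease down.

>>> {"fn": "jog_arm", "kwargs": {
  "rows": [3,0,0,0,5]
}}

```text
t: 12.52
tcp_pos: [577.7, -171.3, 127.1]
tool_rot: [[0.011, -0.979, -0.206], [0.002, -0.206, 0.979], [-1.0, -0.011, -0.0]]
contact_force: [-0.8, 0.3, -0.2]
width: 7.8
```

```bash
python3 go.py 3 -15 15 2
```

```text
t 12.625 tcp [ 577.198 -171.223  126.615] F [-0.11   0.369 -1.411] w 7.861051075317956
panel origin in rack [-11.523   5.877  16.639] tilt(mrad) about x,y, yaw: [-1.964  9.715  1.347] tool x [ 0.01   0.002 -1.   ]
slot rel (coat-centred) -15.522549098044243 0.12689564131339282 -43.36089503414492
to go tool: [ 1.644 -0.506 -0.128] twist 0.07719769596170344
```

>>> {"fn": "jog_arm", "kwargs": {
  "rows": [1.5,0,0,0,5]
}}

```text
t: 12.75
tcp_pos: [577.6, -171.6, 126.1]
tool_rot: [[0.011, -0.979, -0.206], [0.001, -0.206, 0.979], [-1.0, -0.011, -0.001]]
contact_force: [-4.1, 0.7, 13.4]
width: 8.0
```

```bash
python3 go.py 3 -15 15 2
```

```text
t 12.85 tcp [ 577.487 -171.451  126.114] F [-2.665  0.319  5.973] w 7.8784630717065545
panel origin in rack [-11.202   5.516  16.136] tilt(mrad) about x,y, yaw: [-2.668  8.961  1.743] tool x [ 0.011  0.002 -1.   ]
slot rel (coat-centred) -15.202266112858736 -0.23414321356710577 -43.86437397498612
to go tool: [ 1.138 -0.191  0.234] twist 0.09987623190176267
```

>>> {"fn": "jog_arm", "kwargs": {
  "rows": [0,-5,0,0,5,0,-5,0,0,5]
}}

```text
t: 13.1
tcp_pos: [587.8, -169.4, 126.8]
tool_rot: [[0.012, -0.979, -0.206], [0.002, -0.206, 0.979], [-1.0, -0.012, -0.001]]
contact_force: [0.5, 0.4, -0.5]
width: 7.6
```

```bash
python3 go.py 3 0 15 2
```

```text
t 13.2 tcp [ 587.978 -169.343  126.552] F [ 1.117 -0.521 -1.329] w 7.901393812333009
panel origin in rack [-0.414  5.429 16.57 ] tilt(mrad) about x,y, yaw: [-2.887  8.166  1.817] tool x [ 0.012  0.002 -1.   ]
slot rel (coat-centred) -4.414375177873639 -0.3214198182833581 -43.429556246688094
to go tool: [ 1.621 -4.397  0.309] twist 0.10412293955687363
```

>>> {"fn": "jog_arm", "kwargs": {
  "rows": [0,-3,0.2,0,5]
}}

```text
t: 13.32
tcp_pos: [590.8, -168.5, 126.3]
tool_rot: [[0.011, -0.979, -0.206], [0.002, -0.206, 0.979], [-1.0, -0.011, -0.001]]
contact_force: [0.5, 0.2, -1.0]
width: 7.9
```

```bash
python3 go.py 3 0 15 2
```

```text
t 13.425 tcp [ 591.149 -168.419  126.39 ] F [ 0.131 -0.001 -1.542] w 7.990051319199538
panel origin in rack [ 2.86   5.686 16.41 ] tilt(mrad) about x,y, yaw: [-2.923  8.329  2.005] tool x [ 0.011  0.002 -1.   ]
slot rel (coat-centred) -1.1396516742322134 -0.06418995686912154 -43.59023204955922
to go tool: [ 1.423 -1.124  0.062] twist 0.11487587832023571
```

>>> {"fn": "jog_arm", "kwargs": {
  "rows": [0.5,-2,0,0,5]
}}

```text
t: 13.55
tcp_pos: [592.7, -168.2, 126.2]
tool_rot: [[0.01, -0.978, -0.206], [0.001, -0.206, 0.978], [-1.0, -0.01, -0.001]]
contact_force: [-5.1, -1.1, 9.0]
width: 7.7
```

```bash
python3 go.py 3 0 15 2
```

```text
t 13.65 tcp [ 592.725 -168.194  126.176] F [-2.936 -0.13   3.792] w 7.931890201913032
panel origin in rack [ 4.332  5.567 16.199] tilt(mrad) about x,y, yaw: [-3.099  9.39   2.192] tool x [ 0.01   0.001 -1.   ]
slot rel (coat-centred) 0.3322611273664311 -0.18342583155016623 -43.800589513449395
to go tool: [1.196 0.344 0.186] twist 0.12561625100413798
```

>>> {"fn": "jog_arm", "kwargs": {
  "rows": [0,-1.5,0,0,5]
}}

```text
t: 13.78
tcp_pos: [593.1, -168.2, 126.3]
tool_rot: [[0.008, -0.979, -0.206], [0.001, -0.206, 0.979], [-1.0, -0.008, -0.001]]
contact_force: [-6.1, -1.5, 5.8]
width: 7.7
```

```bash
python3 go.py 3 0 15 2; python3 - <<'E'
from h import *
save(cam("wrist"),"w11"); save(cam("scene"),"s3"); crop(load("s3"),200,180,360,330,4,"c15")
E
```

```text
t 13.875 tcp [ 593.08  -168.147  126.274] F [-5.077 -0.917  5.134] w 7.776547585195626
panel origin in rack [ 4.445  5.565 16.305] tilt(mrad) about x,y, yaw: [-2.882 11.609  2.   ] tool x [ 0.008  0.001 -1.   ]
slot rel (coat-centred) 0.445478563348761 -0.18479986690395833 -43.69470917197623
to go tool: [1.301 0.456 0.187] twist 0.11460708943430346
```

View pics/w11.png

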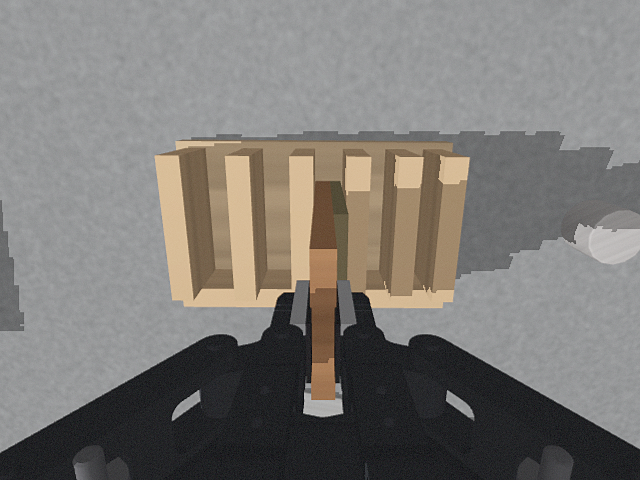

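View pics/c15.png

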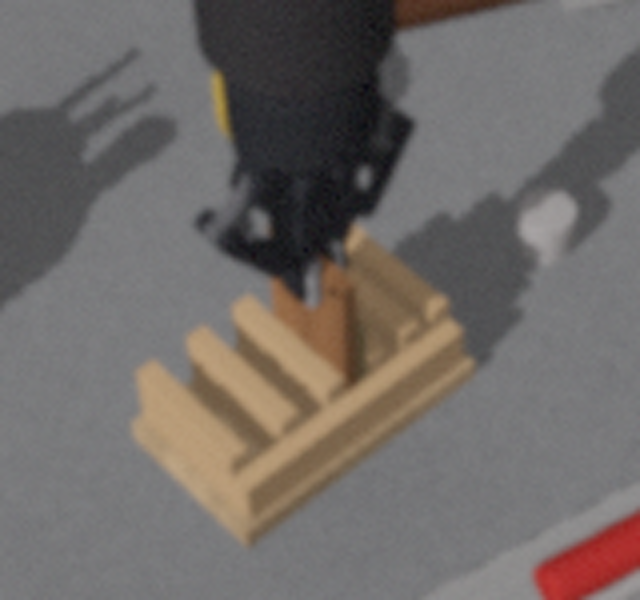

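>>> {"fn": "jog_arm", "kwargs": {
  "rows": [0,0,0,0,30,0,0,0,0,30,0,0,0,0,30]
}}

```text
t: 14.35
tcp_pos: [594.5, -168.0, 126.4]
tool_rot: [[0.011, -0.978, -0.206], [0.001, -0.206, 0.979], [-1.0, -0.011, -0.001]]
contact_force: [-0.8, 0.4, 0.9]
width: 30.1
```

```bash
python3 go.py 3 0 15 1; python3 - <<'E'
from h import *
save(cam("wrist"),"w12")
E
```

```text
t 14.4 tcp [ 594.466 -167.971  126.406] F [-0.169 -0.685 -0.013] w 29.971599398800667
panel origin in rack [ 6.157  5.42  16.426] tilt(mrad) about x,y, yaw: [-3.213  8.71   1.987] tool x [ 0.011  0.001 -1.   ]
slot rel (coat-centred) 2.156800751444769 -0.33002452503082136 -43.57353633637487
to go tool: [1.402 2.171 0.339] twist 0.11382846817478856
```

View pics/w12.png

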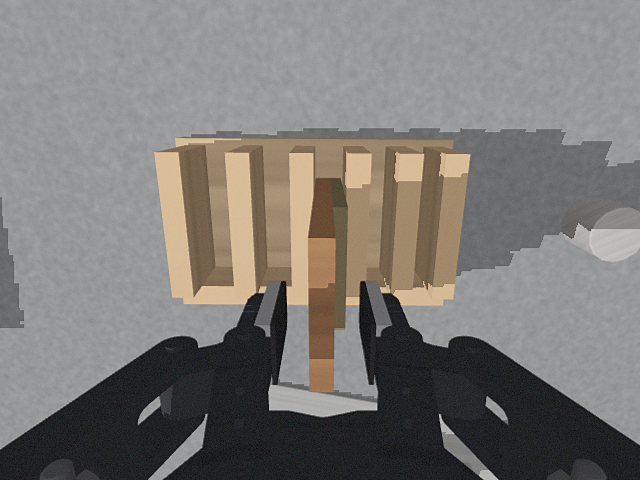

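Released cleanly; fingers are clear on both sides. Withdraw straight up.

>>> {"fn": "jog_arm", "kwargs": {
  "rows": [-25,0,0,0,30,-40,0,0,0,30,-50,0,0,0,30]
}}

```text
t: 14.82
tcp_pos: [591.1, -167.7, 239.3]
tool_rot: [[0.002, -0.979, -0.206], [0.002, -0.206, 0.979], [-1.0, -0.002, 0.001]]
contact_force: [0.9, 0.2, 0.4]
width: 30.1
```

```bash
python3 - <<'E'
from h import *
for _ in range(5): snapshot("top")
save(cam("wrist"),"w13"); save(cam("scene"),"s4"); crop(load("s4"),200,120,500,330,2.6,"c16"); crop(load("w13"),150,130,480,350,2.4,"c17")
print(state()["tcp_pos"],state()["contact_force"])
E
```

```text
[ 591.071 -167.729  237.848] [0.433 0.412 0.051]
```

View pics/c16.png

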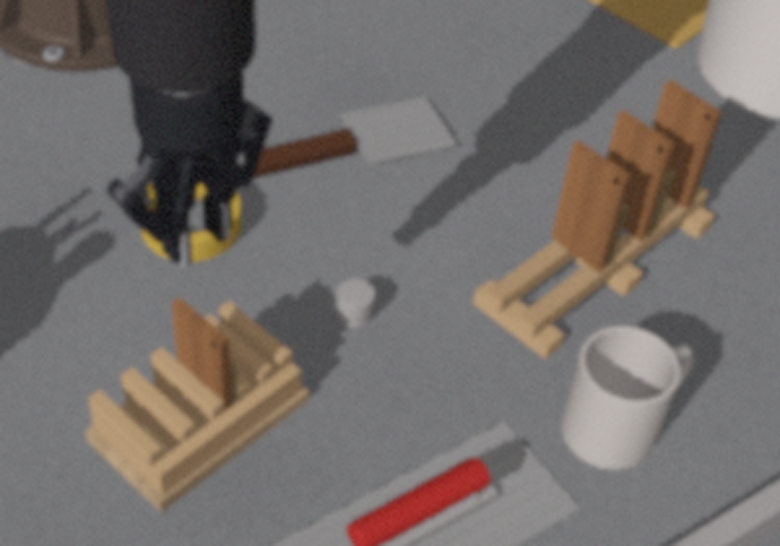

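View pics/c17.png

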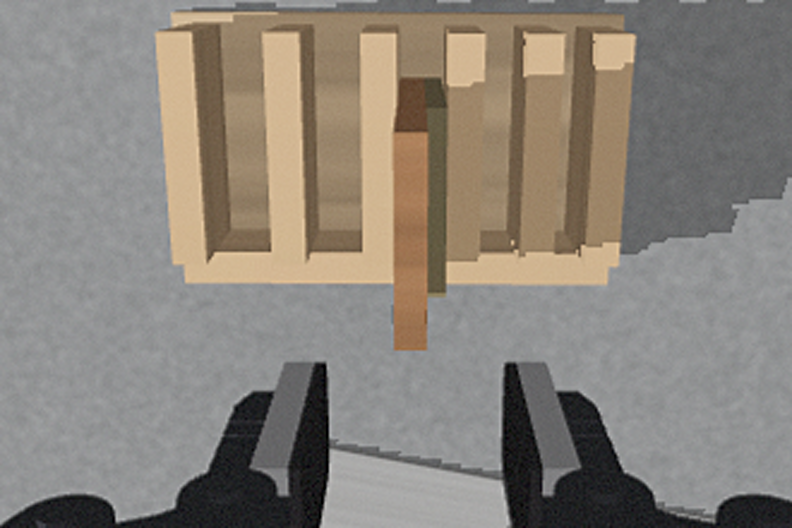

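```bash
python3 - <<'E'
from h import *
c=load("w13"); uv=np.array([(394,132),(428,132),(394,349),(427,349)])/2.4+[150,130]-.5
w=back(c,uv,135); k=np.load("pics/rack.npy"); r=np.radians(k[2]); d=w[:,:2]-k[:2]
q=np.c_[d[:,0]*np.cos(r)+d[:,1]*np.sin(r),-d[:,0]*np.sin(r)+d[:,1]*np.cos(r)]
print(q,q.mean(0)-[4,9])
E
```

```text
[[-26.204   1.274]
 [-26.224   9.943]
 [ 33.737   1.023]
 [ 33.72   10.068]] [-0.243 -3.423]
```

```bash
python3 -c "
from workcell import *
hand_in(); print(state()['t'])"
```

```text
the job is handed in; nothing more can be done
the job is handed in; nothing more can be done
```

The panel from the rack end of the drying board now stands on the floor of the 17 mm slot, with its edge against the cross rail. I handed the job in at about 15 s; the hand-in gives no verdict.

- **Which panel:** its thickness measured about 15.2 mm in the wrist images, which matches panel_b at 15.5 mm.
- **Offering:** the 11 mm slot refused it, with about 20 N held and a peak of 32 N. The 14 mm slot also refused it, with about 10 N held and a peak of about 15 N. The 17 mm slot took it with no contact on the way down.
- **Placing:** it met the floor at about 6 N settled, with a brief peak of about 13 N. I pushed it along to the rail with about 5 N and let go.
- **Last checks:**
  - The final wrist picture puts its edge at x 33.7 mm, against a rail face at 34 mm. Its centre is 0.2 mm short of the target along x and 3.4 mm off the slot's middle because of the coat.
  - It looks upright, and the gripper is about 100 mm above the bare top with no force showing.
  - The other panels and the bench items look unmoved in the scene picture. I judged those by eye and did not measure them.
- **One small disagreement:** the foot height worked out from the grip read about 1 mm high at each contact.

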